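# Hold a centrifuge's emergency lid release open

## Task

The power has failed and the centrifuge's lid is still locked. Pick up the flat screwdriver, put its blade into the notch in the front of the machine and lever off the snap-in cover of the emergency lid release with it (not with the fingers), leaving the cover clear of the pocket, on the machine or the bench, and lay the screwdriver back down on the bench without dropping it. Then pull the release grip in the pocket straight up against its spring until the ring on its stem is level with the deck, and finish while still holding it there, so that a colleague can lift the lid; leave the other things on the bench where they are.

Things in the scene. Friction and masses are not known exactly. Their poses are not given: they have to be found in the camera images.
- centrifuge: White bench centrifuge, fixed, 320 deep x 260 wide; flat deck 135 above the bench, round grey lid behind it (40 higher, from 115 behind the front face). Origin: centre of its underside; x to its rear (front face at x = -160), y to its left seen from the robot, z up. Release pocket under a snap-in cover in the deck's right half, at the front edge; blank display and keys in the left half.
- notch (a point): Middle of the pry notch's sill, on the front face, 13 below the deck. The notch is a cut-out 36 wide in the front wall's top, leading over the sill (9 deep) into the pocket. Gap between sill and cover's underside 9 high. The cover's front edge stands 3.5 behind the front face; the release grip's front, 21 behind it.
- pocket (a point): Centre of the pocket's mouth, at deck height, 32 behind the front face, straight above the release grip. Pocket 46 front to back x 80 wide, floor 30 below the deck. The deck behind the cover is flat and bare for 55.
- cover: Grey plastic cover, loose plate 55 front to back x 89 wide x 4 thick, 35 g, flush in the deck over the pocket. Origin: centre of the plate's underside; x to the rear, z up. Two legs (20 long) snap under spring catches; prising the front edge up by about 9 with some 3 to 7 N frees it, tipping about its half-round rear edge; it can then be tipped right over onto the bare deck behind.
- driver: Flat-blade screwdriver, loose, 175 long, 90 g, lying on the bench: black square handle 100 long x 22 x 22, thin steel shank (7), flat blade 8 wide x 3 thick, flats up and down. Origin: on the handle's underside, 60 from the butt, 115 from the blade's end (near the centre of mass); x to the blade, z up.
- driver_tip (a point): The end of the screwdriver's blade, on its axis (11 above the handle's underside).
- handle (a point): On the axis of the screwdriver's handle, 115 behind the blade's end.
- release (a joint): How far the release grip is pulled up, in m: 0 at rest, stop at 0.038; the ring on its stem is level with the deck at 0.026. A spring pulls it back: about 4 N at rest, 10 N at the mark.
- grip (a point): Centre of the top face of the release grip: black pull with flat sides, 20 front to back x 14 across x 12 high, over it a lip 22 x 20 across x 4 high (16 in all). At rest its top is 6 below the deck, 24 above the pocket's floor. Free room to the pocket's walls: 30 on either side, 12 ahead and behind, 8 below. Lifts straight up.
- spatula: Bystander: flat steel laboratory spatula, 212 long, 20 wide, 4 thick, loose. Origin: underside, x along it.
- marker: Bystander: white marker pen with a black cap, 130 long, 16 thick, loose. Origin: underside, x to the cap.
- bottle: Bystander: glass reagent bottle, 72 across, 145 high, loose. Origin: centre of its underside.
- jar: Bystander: small brown glass jar, 52 across, 75 high, loose. Origin: centre of its underside.
- beaker: Bystander: clear beaker, 68 across, 85 high, loose. Origin: centre of its underside.
- tuberack: Bystander: pink tube rack with small tubes, 70 x 110, 43 high, loose. Origin: centre of its underside.

How it is judged:
On the way, in this order (a step that is already met when the one before it is completed fails the run):
1. the cover's front edge has been prised up past its catches by the screwdriver (angle between cover's own z axis and vertical above 0.25 rad and contact force between driver and cover above 0.05 N and value of joint release below 0.006 m).
2. the cover is clear of the pocket and the screwdriver lies released on the bench, the release not yet pulled (horizontal distance between cover and pocket above 0.04 m and height (world z) of handle below 0.03 m and contact force between the fingers and driver below 0.1 N and value of joint release below 0.006 m), for 0.2 s.
At the end, for the whole second after the job is handed in: Gripper still holding the release grip at rest, pulled up 23 to 29 mm, fingers pressing it with over 2 N; screwdriver and cover not touching it; cover off, its origin over 40 mm horizontally from the pocket centre, on machine or bench; screwdriver at rest on the bench, handle axis under 30 mm high (value of joint release between 0.023 and 0.029 m and velocity of joint release between -0.01 and 0.01 m/s and contact force between the fingers and release above 2 N and contact force between each of driver, cover and release below 0.1 N and horizontal distance between cover and pocket above 0.04 m and height (world z) of cover above -0.02 m and linear speed of each of cover, driver below 0.03 m/s and height (world z) of handle between 0 and 0.03 m and contact force between the fingers and driver below 0.1 N); the arm keeps its last pose, push and grip.
It fails at once if the fingers touched the cover while it was still in place (contact force between the fingers and cover above 0.5 N and horizontal distance between cover and pocket below 0.01 m and angle between cover's own z axis and vertical below 0.2 rad).
It fails at once if the screwdriver was dropped (linear speed of driver above 0.9 m/s and contact force between the fingers and driver below 0.05 N).
It fails at once if a bystander was moved more than 30 mm (distance of any of spatula, marker, bottle, jar, beaker, tuberack from where it was at the start of the episode above 0.03 m).
It also fails if it takes over 67 s, if anything falls off the work surface, if the arm or the gripper's body presses on something with over 40 N, if the wrist force passes 120 N, or if a joint passes its speed limit or range.

## Robot

A 6-joint arm with a two-finger parallel gripper is mounted at the origin on the work surface. World frame = base frame: x ahead of the robot, y to its left, z up, the work surface at z = 0. Lengths are in m, angles in rad, forces in N, time in s.
With the tool pointing down it reaches from about 0.35 to 0.875 m from the base axis. Payload 15.5 kg.
Tool frame: the origin (TCP) lies at the very end of the fingers, on their centre line; the grasp point (between the pads) lies 19 mm behind it; z points along the fingers, y is the direction in which the jaws open and shut (so a half turn about z gives the same grasp; the last joint's range is limited). The gripper opens to 85 mm and grips with 20 to 120 N. Pads are 22 mm wide; open, the fingers measure 114 mm over their backs; the gripper's body (76 mm by 85 mm) begins 54 mm behind the grasp point. The pads swing forward as they close: fully open they stand 13 mm farther back than shut.
Start: joints at [-1.337, 0.494, 1.345, -0, 1.302, -0.096], TCP at [0.202, -0.592, 0.231] pointing down, gripper open.
Joint ranges: [-2.91, 2.91], [-0.82, 2.16], [0.22, 2.67], [-1.22, 4.37], [0.12, 2.79], [-3.08, 3.08]. Speed limits (rad/s): [1.89, 1.89, 2.57, 3.01, 3.01, 3.01].

## Interface

Orientations are given as a unit quaternion [w, x, y, z].
In Python, from cell import state, cams, hand_in, models gives the robot as it stands. The module is installed in compiled form; this text tells all that it offers.
- The arm moves only by the shell command python3 -m crank 'ROWS' [FORCE]. ROWS is JSON, a list of rows, each an object with "offset": the shift along the tool's x, y, z in m, a list of three; "dr": the turn, a rotation vector about the tool's x, y, z in degrees, a list of three; "jaw": the finger opening in m, from 0 to 0.0854. In form: [{"offset": [tx, ty, tz], "dr": [rx, ry, rz], "jaw": jaw}, ...]. A call has 1 to 20 rows; each row shifts and turns the commanded pose from where the row before left it, along the tool's axes as they then stand; what a row does not reach is not made up. A row lasts 1/10 s, in which the tool goes at most 50 mm and 8.59 degrees, less where a joint would pass 70% of its speed; a pose out of reach is approached as far as the arm can. A call is refused whole if a number of a shift passes 0.05 or a number of a turn 8.59, either way. A call with a gripper value outside its range is refused whole. The fingers move at their own pace and stop on an object; FORCE is the grip in N (left out, the last holds). Time passes only in rows, so rows that do not move let the fingers close. It gives the time, the measured TCP pose, the force and the opening at its end, in the units of the state.
- state(): the state, without advancing time (a new reading comes with each control period).
- cams.grab_frame(name): name is "side" or "top"; returns a dict with "frame" (480x640x3 uint8, red, green, blue), "vfov" (degrees; the focal length in pixels is half the picture's height over the tangent of half this angle, whatever the lens; pixels are square), "cx", "cy" (the principal point, pixels), "rvec" (rotation vector, rad) and "tvec" (3), from world to camera coordinates, as OpenCV has them. Camera axes: x right, y down, z forward; pixel columns grow to the right and rows downward; lengths in m; the calibration is good to about 2 mm. A picture is of the moment at which its call begins. There is no depth.
- hand_in(): hands the job in, once; it reports no verdict.
Trained networks look in a picture, given as the dict that the camera call returned (one of the last four; its "shot" number tells which), for a name from the list of things; names that differ only in an ending like _2 or _b are one class to them, and where a whole thing is asked for, a point or a joint stands for the part that bears it (a point fixed in the world has none). Each returns a list of dicts, best first, with "score" (0 to 1); they miss things now and then, are a little off and sometimes report something else, mostly with a low value. They report only what shows in the picture. A call takes as long as a camera call.
- models.spot_in(picture, label): "bbox" ([left, top, right, bottom] in pixels, round what is visible of it).
- models.cut_out(picture, label): "mask" (480x640 bool, what is visible of it) and "bbox" ([left, top, right, bottom] in pixels, round what is visible of it).
- models.tip_of(picture, label): "uv" ([column, row] in pixels: a listed point, or the origin of a listed thing).
The state is a dict: "time": time; "joints": joint angles; "qvel": joint speeds; "joint_efforts": joint torques, N m; "eef_pos": TCP position; "ee_rot": TCP orientation; "contact_force": force on the tool from outside, world axes, zero at the start; "moment": the same for the moment, N m; "grip_width": finger opening in m.
Only numpy, scipy, OpenCV 4.12 (cv2) and the standard library are available. Lean on these libraries where they do the work, as an engineer would, in place of code of your own. Each camera call takes 0.05 s, during which the arm holds its last target.

## Working session

There is one attempt and no reset: what is moved stays moved. The work goes in short steps, Python scripts to look and compute and a shell command to move; the robot and the scene stay as the last step left them, time stands still between calls to the robot, and variables do not carry over. Pictures are saved under pics/ and viewed, and the job is handed in when it is done.

```bash
mkdir -p pics; ls; cat > h.py <<'E'
import numpy as np, cv2
from cell import state, cams, hand_in, models
from scipy.spatial.transform import Rotation as R
def K(p):
    f=240/np.tan(np.radians(p["vfov"])/2)
    return np.array([[f,0,p["cx"]],[0,f,p["cy"]],[0,0,1]])
def ray(p,uv):
    Rm=cv2.Rodrigues(np.array(p["rvec"],float))[0]; t=np.array(p["tvec"],float)
    c=-Rm.T@t; d=Rm.T@np.linalg.inv(K(p))@np.array([uv[0],uv[1],1.]); return c,d
def atz(p,uv,z):
    c,d=ray(p,uv); return c+d*(z-c[2])/d[2]
def proj(p,X):
    Rm=cv2.Rodrigues(np.array(p["rvec"],float))[0]; q=K(p)@(Rm@np.array(X,float)+np.array(p["tvec"],float)); return q[:2]/q[2]
def tri(l):
    A=np.zeros((3,3));b=np.zeros(3)
    for p,uv in l:
        c,d=ray(p,uv); d=d/np.linalg.norm(d); M=np.eye(3)-np.outer(d,d); A+=M;b+=M@c
    return np.linalg.solve(A,b)
def save(p,n): cv2.imwrite("pics/"+n,p["frame"][:,:,::-1])
E
python3 - <<'E'
from h import *
print(state())
P={}
for n in ("side","top"):
    p=cams.grab_frame(n); P[n]=p; save(p,n+"0.png")
    print(n,{k:v for k,v in p.items() if k!="frame"}, ray(p,(320,240)))
    for l in ["notch","pocket","cover","driver","driver_tip","handle","centrifuge","spatula","marker","bottle","jar","beaker","tuberack","grip"]:
        r=models.tip_of(p,l); print(l,[(np.round(x["uv"],1).tolist(),round(x["score"],2)) for x in r[:2]])
E
```

```text
pics
{'time': 0.0, 'joints': array([-1.33752829e+00,  4.94175727e-01,  1.34614244e+00,  1.25118151e-05,
        1.30251015e+00, -9.54886716e-02]), 'qvel': array([-8.85377587e-04, -1.38113157e-03, -2.22406250e-03,  8.23724549e-04,
        6.30886591e-04,  6.95841330e-05]), 'joint_efforts': array([-1.04605737e-03, -8.82158017e+01, -3.83872461e+01, -2.11277820e-04,
        9.95964016e-03,  9.57278894e-05]), 'eef_pos': array([ 0.20171952, -0.59116263,  0.23070107]), 'ee_rot': array([-6.16777990e-04,  9.86520355e-01,  1.63637426e-01, -3.65115571e-05]), 'contact_force': array([-0.10888669,  0.91926628, -0.88132177]), 'moment': array([ 0.03207639, -0.00796589, -0.0047082 ]), 'grip_width': 0.08524617913164785}
side {'vfov': 52.39952862016823, 'cx': 318.0191494579568, 'cy': 233.0424257804099, 'rvec': array([ 0.3916107 , -2.57637077,  1.46977854]), 'tvec': array([0.57321051, 0.17436422, 1.00907711]), 'shot': 1} (array([0.31491863, 0.91503336, 0.66389005]), array([ 0.25030109, -0.81608559, -0.52112729]))
notch [([297.9, 231.0], 0.63)]
pocket [([288.4, 218.5], 0.7)]
cover [([285.9, 220.7], 0.82)
[... 416 characters left out ...]
12, 'cy': 246.78248079215757, 'rvec': array([ 2.15664134, -2.16703971,  0.15062931]), 'tvec': array([-0.00748037,  0.60115647,  1.5470991 ]), 'shot': 2} (array([0.40104508, 0.01000886, 1.6105972 ]), array([ 0.13701499, -0.01048945, -0.99057615]))
notch []
pocket [([305.2, 215.1], 0.83), ([132.9, 235.0], 0.29)]
cover [([303.7, 215.4], 0.65)]
driver [([174.6, 293.4], 0.57)]
driver_tip [([127.2, 275.0], 0.82)]
handle [([172.7, 288.5], 0.64)]
centrifuge [([306.7, 214.5], 0.71), ([290.7, 175.0], 0.57)]
spatula [([258.3, 329.6], 0.72)]
marker [([425.5, 297.9], 0.58)]
bottle [([130.2, 235.5], 0.74)]
jar [([428.3, 235.9], 0.87)]
beaker [([501.1, 264.6], 0.7)]
tuberack [([183.5, 211.6], 0.8)]
grip []
```

View pics/side0.png

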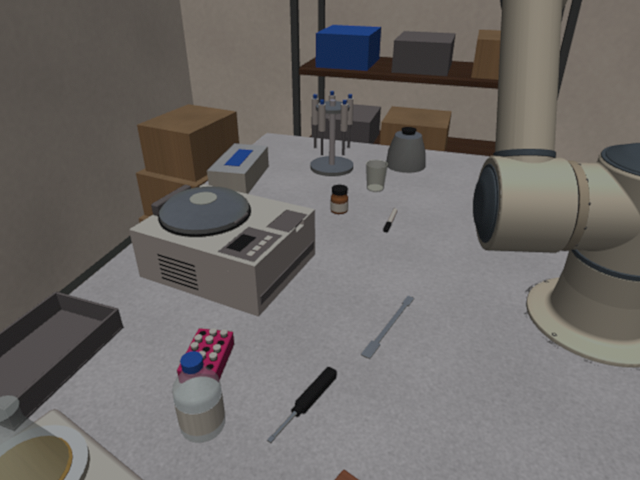

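View pics/top0.png

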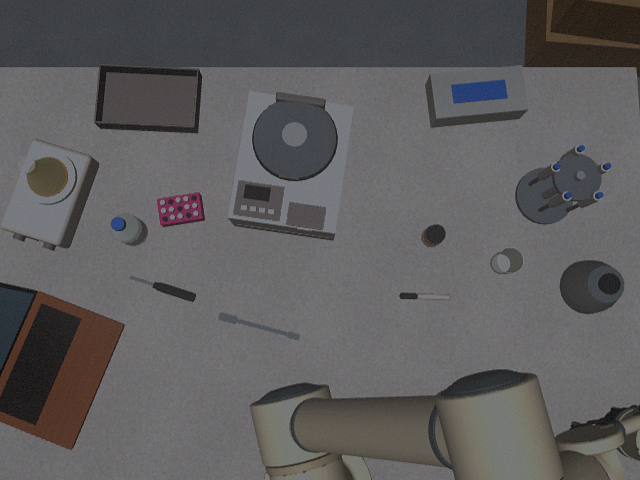

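```bash
python3 - <<'E'
from h import *
s=cams.grab_frame("side");t=cams.grab_frame("top")
def T(p,l): return models.tip_of(p,l)[0]["uv"]
for l,z in [("pocket",.135),("driver_tip",.011),("handle",.011),("cover",.131)]:
    try:
        a,b=T(s,l),T(t,l); print(l,tri([(s,a),(t,b)]).round(4),atz(s,a,z).round(4),atz(t,b,z).round(4))
    except Exception as e: print(l,e)
print("notch",atz(s,T(s,"notch"),.122).round(4))
for l,z in [("spatula",0),("marker",0),("bottle",0),("jar",0),("beaker",0),("tuberack",0)]:
    for p in (s,t):
        r=models.tip_of(p,l)
        print(l,[(atz(p,x["uv"],z)[:2].round(3),round(x["score"],2)) for x in r[:2]])
for p,n in((s,"side"),(t,"top")):
  for l in ("cover","driver"):
    m=models.cut_out(p,l)[0]; k=m["mask"].astype(np.uint8)
    c=max(cv2.findContours(k,0,2)[0],key=cv2.contourArea)
    bx=cv2.boxPoints(cv2.minAreaRect(c)); z=.135 if l=="cover" else .011
    print(n,l,m["score"],m["bbox"],[atz(p,q,z)[:2].round(4).tolist() for q in bx])
# zoomed crops
cv2.imwrite("pics/z1.png",cv2.resize(t["frame"][150:330,90:330,::-1],None,fx=3,fy=3,interpolation=cv2.INTER_CUBIC))
cv2.imwrite("pics/z2.png",cv2.resize(s["frame"][170:310,210:380,::-1],None,fx=4,fy=4,interpolation=cv2.INTER_CUBIC))
E
```

```text
pocket [0.6681 0.0323 0.1401] [0.6702 0.0237 0.135 ] [0.6703 0.0327 0.135 ]
driver_tip [0.4432 0.3716 0.374 ] [ 0.4759 -0.2951  0.011 ] [0.5278 0.4854 0.011 ]
handle [0.4979 0.3676 0.0095] [0.494  0.3685 0.011 ] [0.5013 0.3681 0.011 ]
cover [0.6679 0.0264 0.1296] [0.6643 0.0288 0.131 ] [0.67  0.027 0.131]
notch [0.6391 0.0332 0.122 ]
spatula [(array([0.391, 0.136]), 0.93), (array([ 0.628, -0.292]), 0.36)]
spatula [(array([0.399, 0.153]), 0.9)]
marker [(array([ 0.475, -0.291]), 0.7)]
marker [(array([ 0.466, -0.28 ]), 0.61)]
bottle [(array([0.65 , 0.472]), 0.85)]
bottle [(array([0.636, 0.479]), 0.9)]
jar [(array([ 0.629, -0.302]), 0.87)]
jar [(array([ 0.631, -0.291]), 0.85)]
beaker [(array([ 0.561, -0.478]), 0.79)]
beaker [(array([ 0.557, -0.469]), 0.74), (array([0.491, 0.377]), 0.33)]
tuberack [(array([0.702, 0.353]), 0.86)]
tuberack [(array([0.702, 0.351]), 0.69)]
side cover 0.75 [269.7, 211.7, 307.5, 231.2] [[0.6932, 0.0629], [0.6782, -0.0569], [0.6271, -0.0001], [0.6454, 0.1096]]
side driver 0.82 [267.1, 364.0, 336.7, 443.0] [[0.5421, 0.4728], [0.4856, 0.3002], [0.458, 0.3195], [0.5172, 0.4856]]
top cover 0.57 [286.0, 199.9, 324.1, 227.9] [[0.6444, 0.0768], [0.6997, 0.0678], [0.6843, -0.0211], [0.6291, -0.0117]]
top driver 0.57 [133.4, 275.9, 195.6, 306.7] [[0.517, 0.4813], [0.5431, 0.4734], [0.4883, 0.3104], [0.4623, 0.3185]]
```

View zooms.

View pics/z1.png

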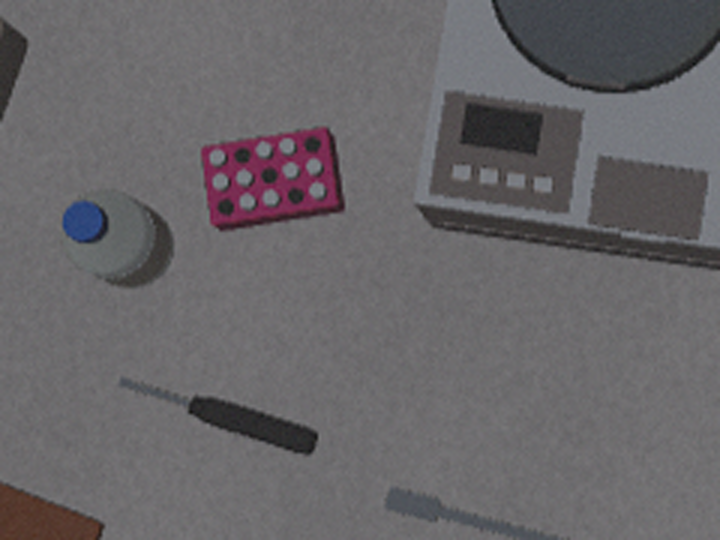

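View pics/z2.png

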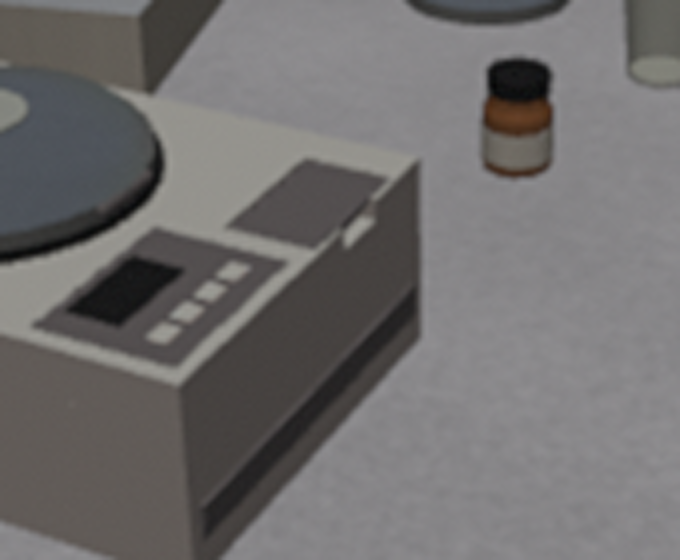

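```bash
python3 - <<'E'
from h import *
t=cams.grab_frame("top")
cv2.imwrite("pics/z3.png",cv2.resize(t["frame"][85:245,225:360,::-1],None,fx=4,fy=3.7,interpolation=cv2.INTER_CUBIC) if 0 else cv2.resize(t["frame"][95:245,225:360,::-1],None,fx=4,fy=4,interpolation=cv2.INTER_CUBIC))
E
```

```text
(no output)
```

View pics/z3.png

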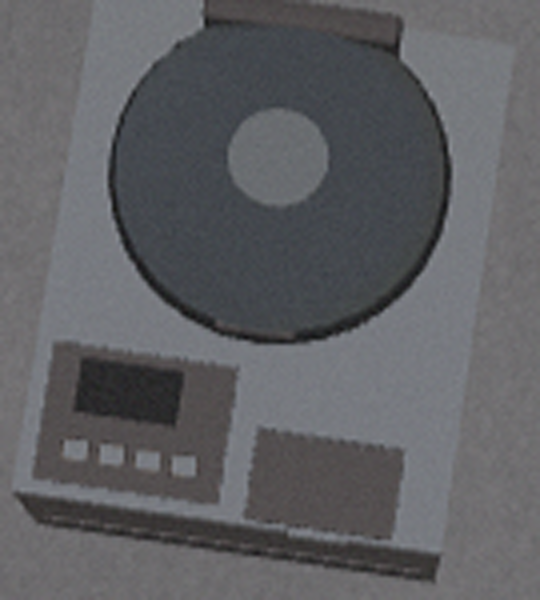

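```bash
cat > fit.py <<'E'
from h import *
from scipy.optimize import least_squares
def T4(u,o): return [o[0]+(u[0]+.5)/4-.5,o[1]+(u[1]+.5)/4-.5]
t=cams.grab_frame("top"); s=cams.grab_frame("side")
ot=(225,95); os=(210,170)
ob=[]
D=.135
for u,X in [((15,492),(-.16,.13,D)),((440,552),(-.16,-.13,D)),((515,42),(.16,-.13,D))]: ob.append((t,T4(u,ot),X,0))
for u,X in [((258,429),(-.1015,.0445,D)),((404,449),(-.1015,-.0445,D)),((394,538),(-.1565,-.0445,D)),((246,518),(-.1565,.0445,D))]: ob.append((t,T4(u,ot),X,1))
for u,X in [((178,385),(-.16,.13,D)),((418,160),(-.16,-.13,D)),((420,342),(-.16,-.13,0)),((195,553),(-.16,.13,0))]: ob.append((s,T4(u,os),X,0))
for u,X in [((230,225),(-.1015,.0445,D)),((308,160),(-.1015,-.0445,D)),((388,180),(-.1565,-.0445,D)),((310,247),(-.1565,.0445,D))]: ob.append((s,T4(u,os),X,1))
def res(q,which=None):
    out=[]
    for p,uv,X,c in ob:
        if which and p is not which: continue
        X=np.array(X)+[0,q[3]*c,0]
        a=q[2]; W=[q[0]+np.cos(a)*X[0]-np.sin(a)*X[1],q[1]+np.sin(a)*X[0]+np.cos(a)*X[1],X[2]]
        out+=list(proj(p,W)-uv)
    return np.array(out)
for w in (None,t,s):
    r=least_squares(res,[.8,.1,-.16,-.057],args=(w,),loss="soft_l1"); q=r.x
    a=q[2]; c,sn=np.cos(a),np.sin(a)
    g=lambda X:(q[0]+c*X[0]-sn*X[1],q[1]+sn*X[0]+c*X[1])
    print(q.round(4),np.degrees(a).round(2),"notch",np.round(g((-.16,q[3])),4),"pocket",np.round(g((-.128,q[3])),4))
    if w is None: print(res(q).reshape(-1,2).round(1).tolist())
# driver
for l in ("driver_tip","handle"):
    r=[models.tip_of(p,l)[0]["uv"] for p in (s,t)]
    print(l,[atz(p,u,.011)[:2].round(4) for p,u in zip((s,t),r)])
cv2.imwrite("pics/z4.png",cv2.resize(s["frame"][350:460,250:350,::-1],None,fx=5,fy=5,interpolation=cv2.INTER_CUBIC))
cv2.imwrite("pics/z5.png",cv2.resize(t["frame"][260:320,120:210,::-1],None,fx=8,fy=8,interpolation=cv2.INTER_CUBIC))
E
python3 fit.py
```

```text
[ 0.8003  0.0622 -0.1485 -0.0545] -8.51 notch [0.634 0.032] pocket [0.6657 0.0273]
[[-0.3, -0.5], [0.8, -0.0], [0.2, 0.1], [0.4, -0.2], [0.5, 0.1], [-0.3, 0.2], [-0.1, -0.1], [0.1, -0.1], [0.1, -0.9], [-0.2, 2.1], [0.3, 12.2], [-1.2, 0.5], [-0.9, -0.4], [0.2, -0.5], [0.9, 0.6]]
[ 0.8001  0.0629 -0.1455 -0.0544] -8.33 notch [0.6339 0.0322] pocket [0.6656 0.0276]
[ 0.8009  0.0582 -0.1565 -0.0529] -8.97 notch [0.6346 0.0309] pocket [0.6662 0.0259]
driver_tip [array([0.5299, 0.4803]), array([0.5242, 0.4828])]Traceback (most recent call last):
  File "fit.py", line 28, in <module>
    r=[models.tip_of(p,l)[0]["uv"] for p in (s,t)]
       ~~~~~~~~~~~~~~~~~~^^^
IndexError: list index out of range
```

```bash
python3 - <<'E'
from h import *
t=cams.grab_frame("top"); s=cams.grab_frame("side")
cv2.imwrite("pics/z4.png",cv2.resize(s["frame"][350:460,250:350,::-1],None,fx=5,fy=5,interpolation=cv2.INTER_CUBIC))
cv2.imwrite("pics/z5.png",cv2.resize(t["frame"][260:320,120:210,::-1],None,fx=8,fy=8,interpolation=cv2.INTER_CUBIC))
for p in (s,t):
  for l in ("driver_tip","handle","driver"):
    print(l,[(atz(p,x["uv"],.011 if l!="driver" else 0)[:2].round(4),x["score"]) for x in models.tip_of(p,l)[:2]])
E
```

```text
driver_tip [(array([0.5277, 0.4793]), 0.71), (array([ 0.7541, -0.1965]), 0.56)]
handle [(array([0.4989, 0.3714]), 0.93)]
driver [(array([0.4924, 0.3685]), 0.87)]
driver_tip [(array([ 0.6299, -0.2902]), 0.23)]
handle [(array([0.4967, 0.3669]), 0.78), (array([ 0.6301, -0.291 ]), 0.36)]
driver [(array([0.4899, 0.3656]), 0.98), (array([0.3889, 0.1508]), 0.57)]
```

View pics/z4.png

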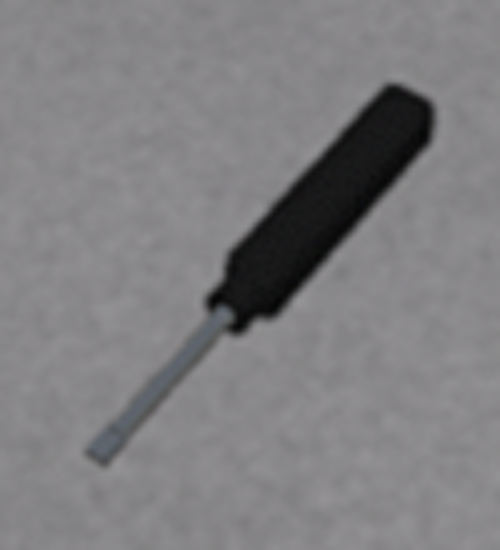

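View pics/z5.png

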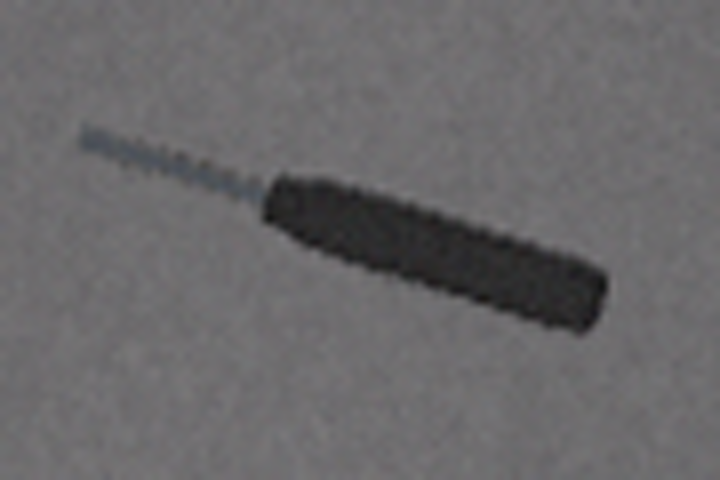

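```bash
python3 - <<'E'
from h import *
t=cams.grab_frame("top"); s=cams.grab_frame("side")
a=atz(t,(129.56,276.8),.011);b=atz(t,(194.1,297.1),.014);n=atz(t,(153.1,284.9),.011)
c=atz(s,(269.2,440.6),.011);m=atz(s,(294,412.6),.011)
bu=atz(s,(250+412/5-.4,350+120/5-.4),.011)
for q in (a,n,b,c,m,bu): print(q.round(4))
for u,v in((a,b),(a,n),(c,m),(c,bu)): print(np.degrees(np.arctan2(*(u-v)[[1,0]])), np.linalg.norm((u-v)[:2]))
E
```

```text
[0.529  0.4815 0.011 ]
[0.508  0.4208 0.011 ]
[0.4762 0.3149 0.014 ]
[0.5295 0.4784 0.011 ]
[0.5108 0.4183 0.011 ]
[0.4749 0.3196 0.011 ]
72.39014361296408 0.1747610485148516
70.87652717712534 0.06425091799345453
72.72821897915767 0.0629718401620353
71.0097735033839 0.16791954121090247
```

```bash
python3 -m crank '[{"offset":[0.0366,-0.0217,0],"dr":[0,0,0],"jaw":0.0854},{"offset":[0.0366,-0.0217,0],"dr":[0,0,0],"jaw":0.0854},{"offset":[0.0366,-0.0217,0],"dr":[0,0,0],"jaw":0.0854},{"offset":[0.0366,-0.0217,0],"dr":[0,0,0],"jaw":0.0854},{"offset":[0.0366,-0.0217,0],"dr":[0,0,0],"jaw":0.0854},{"offset":[0.0366,-0.0217,0],"dr":[0,0,0],"jaw":0.0854},{"offset":[0.0366,-0.0217,0],"dr":[0,0,0],"jaw":0.0854},{"offset":[0.0366,-0.0217,0],"dr":[0,0,0],"jaw":0.0854},{"offset":[0.0366,-0.0217,0],"dr":[0,0,0],"jaw":0.0854}]'
python3 -m crank '[{"offset":[0.018,-0.0423,0],"dr":[0,0,0],"jaw":0.0854},{"offset":[0.018,-0.0423,0],"dr":[0,0,0],"jaw":0.0854},{"offset":[0.018,-0.0423,0],"dr":[0,0,0],"jaw":0.0854},{"offset":[0.018,-0.0423,0],"dr":[0,0,0],"jaw":0.0854},{"offset":[0.018,-0.0423,0],"dr":[0,0,0],"jaw":0.0854},{"offset":[0.018,-0.0423,0],"dr":[0,0,0],"jaw":0.0854},{"offset":[0.018,-0.0423,0],"dr":[0,0,0],"jaw":0.0854},{"offset":[0.018,-0.0423,0],"dr":[0,0,0],"jaw":0.0854},{"offset":[0.018,-0.0423,0],"dr":[0,0,0],"jaw":0.0854},{"offset":[0.018,-0.0423,0],"dr":[0,0,0],"jaw":0.0854},{"offset":[0.018,-0.0423,0],"dr":[0,0,0],"jaw":0.0854},{"offset":[0.018,-0.0423,0],"dr":[0,0,0],"jaw":0.0854},{"offset":[0.018,-0.0423,0],"dr":[0,0,0],"jaw":0.0854},{"offset":[0.018,-0.0423,0],"dr":[0,0,0],"jaw":0.0854},{"offset":[0.018,-0.0423,0],"dr":[0,0,0],"jaw":0.0854}]'
python3 -m crank '[{"offset":[0,0,0.015],"dr":[0,0,-8.5],"jaw":0.0854},{"offset":[0,0,0.015],"dr":[0,0,-8.5],"jaw":0.0854},{"offset":[0,0,0.015],"dr":[0,0,-8.5],"jaw":0.0854},{"offset":[0,0,0.015],"dr":[0,0,-8.5],"jaw":0.0854},{"offset":[0,0,0.015],"dr":[0,0,-8.5],"jaw":0.0854},{"offset":[0,0,0.015],"dr":[0,0,-8.5],"jaw":0.0854},{"offset":[0,0,0.01],"dr":[0,0,-2.2],"jaw":0.0854},{"offset":[0,0,0],"dr":[0,0,0],"jaw":0.06}]'
cat > st.py <<'E'
from h import *
import sys
s=state(); q=s["ee_rot"]; Rm=R.from_quat([q[1],q[2],q[3],q[0]]).as_matrix()
print("t",round(s["time"],2),"pos",s["eef_pos"].round(4),"yaw",np.degrees(np.arctan2(Rm[1,0],Rm[0,0])).round(2),"z",Rm[:,2].round(4),"F",s["contact_force"].round(1),"M",s["moment"].round(2),"w",round(s["grip_width"],4),"j",s["joints"].round(2))
if len(sys.argv)>3:
    print("tool delta",(Rm.T@(np.array(list(map(float,sys.argv[1:4])))-s["eef_pos"])).round(4))
    if len(sys.argv)>4:
        y=np.radians(float(sys.argv[4])); c,sn=np.cos(y),np.sin(y)
        G=np.array([[c,sn,0],[sn,-c,0],[0,0,-1]]); print("rot",np.degrees(R.from_matrix(Rm.T@G).as_rotvec()).round(2))
E
python3 st.py 0.499 0.3877 0.004 72
```

```text
time: 4.6
eef_pos: [0.4515, -0.2989, 0.2315]
ee_rot: [0.0, 0.987, 0.164, 0.0]
contact_force: [-0.1, -0.9, -0.3]
grip_width: 0.0853
time: 6.1
eef_pos: [0.5009, 0.3894, 0.2314]
ee_rot: [-0.0, 0.987, 0.164, 0.0]
contact_force: [0.6, -0.7, 0.5]
grip_width: 0.0854
time: 6.9
eef_pos: [0.5005, 0.387, 0.13]
ee_rot: [-0.0, 0.809, 0.588, -0.001]
contact_force: [-0.4, -0.5, -0.1]
grip_width: 0.073
t 6.9 pos [0.5005 0.387  0.13  ] yaw 72.07 z [-0.002  -0.0013 -1.    ] F [-0.4 -0.5 -0.1] M [0.02 0.02 0.  ] w 0.073 j [ 0.56  0.61  1.43 -0.    1.1   0.88]
tool delta [ 0.0005 -0.0015  0.126 ]
rot [-0.08  0.1   0.07]
```

```bash
python3 -m crank '[{"offset":[0,-0.0015,0.03],"dr":[0,0,0],"jaw":0.06},{"offset":[0,0,0.035],"dr":[0,0,0],"jaw":0.06},{"offset":[0,0,0.03],"dr":[0,0,0],"jaw":0.06},{"offset":[0,0,0.02],"dr":[0,0,0],"jaw":0.06},{"offset":[0,0,0.011],"dr":[0,0,0],"jaw":0.06},{"offset":[0,0,0],"dr":[0,0,0],"jaw":0.06}]'
python3 -m crank '[{"offset":[0,0,0],"dr":[0,0,0],"jaw":0.015},{"offset":[0,0,0],"dr":[0,0,0],"jaw":0.015},{"offset":[0,0,0],"dr":[0,0,0],"jaw":0.01},{"offset":[0,0,0],"dr":[0,0,0],"jaw":0.01},{"offset":[0,0,0],"dr":[0,0,0],"jaw":0.01},{"offset":[0,0,0],"dr":[0,0,0],"jaw":0.01}]' 110
python3 st.py
```

```text
time: 7.5
eef_pos: [0.4995, 0.3877, 0.0046]
ee_rot: [-0.0, 0.809, 0.588, -0.001]
contact_force: [1.0, -0.1, -0.1]
grip_width: 0.0599
time: 8.1
eef_pos: [0.5005, 0.3883, 0.007]
ee_rot: [0.0, 0.809, 0.588, 0.001]
contact_force: [-3.0, -2.2, 11.4]
grip_width: 0.0192
t 8.1 pos [0.5005 0.3883 0.007 ] yaw 72.04 z [ 0.002   0.0012 -1.    ] F [-3.  -2.2 11.4] M [-0.26  0.29  0.08] w 0.0192 j [ 0.57  0.77  1.51 -0.    0.85  0.88]
```

```bash
python3 -m crank '[{"offset":[0,0,-0.01],"dr":[0,0,0],"jaw":0.01},{"offset":[0,0,-0.03],"dr":[0,0,0],"jaw":0.01},{"offset":[0,0,-0.04],"dr":[0,0,0],"jaw":0.01},{"offset":[0,0,-0.05],"dr":[0,0,0],"jaw":0.01},{"offset":[0,0,-0.04],"dr":[0,0,0],"jaw":0.01},{"offset":[0,0,-0.02],"dr":[0,0,0],"jaw":0.01},{"offset":[0,0,0],"dr":[0,0,0],"jaw":0.01}]'
python3 st.py
python3 - <<'E'
from h import *
t=cams.grab_frame("top"); s=cams.grab_frame("side"); save(s,"side1.png"); save(t,"top1.png")
a=[models.tip_of(p,"driver_tip")[:2] for p in (s,t)]; print(a)
E
```

```text
time: 8.8
eef_pos: [0.5011, 0.3887, 0.1997]
ee_rot: [0.0, 0.809, 0.588, 0.003]
contact_force: [-0.0, 0.3, -0.7]
grip_width: 0.0194
t 8.8 pos [0.5011 0.3887 0.1997] yaw 72.03 z [ 0.0055  0.0035 -1.    ] F [-0.   0.3 -0.7] M [-0.01  0.02  0.01] w 0.0194 j [0.57 0.53 1.37 0.   1.24 0.88]
[[{'uv': [262.1, 353.1], 'score': 0.79}], []]
```

View pics/side1.png

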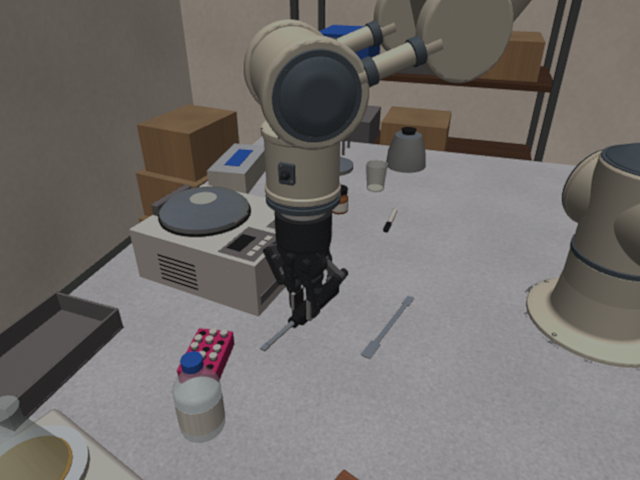

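View pics/top1.png

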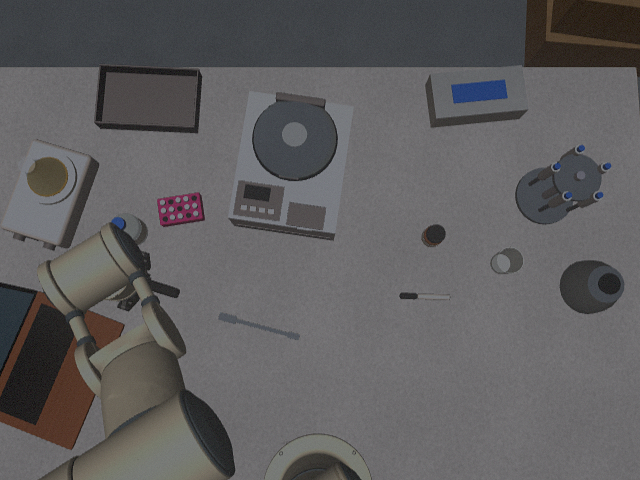

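```bash
python3 - <<'E'
from h import *
s=cams.grab_frame("side")
u=models.tip_of(s,"driver_tip")[0]["uv"]; print(u)
for dz in (-.005,0,.005): print(dz,proj(s,(.531,.481,.204+dz)))
cv2.imwrite("pics/z6.png",cv2.resize(s["frame"][230:370,240:370,::-1],None,fx=4,fy=4,interpolation=cv2.INTER_CUBIC))
E
```

```text
[263.4, 353.6]
-0.005 [260.16440943 350.85749132]
0 [259.93445729 348.07203463]
0.005 [259.70268696 345.26455376]
```

View pics/z6.png

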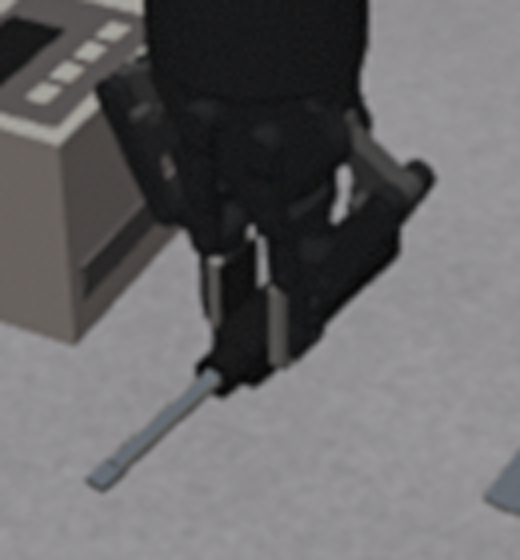

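```bash
python3 -m crank '[{"offset":[0,0,0],"dr":[0,0,8],"jaw":0.01},{"offset":[0,0,0],"dr":[0,0,8],"jaw":0.01},{"offset":[0,0,0],"dr":[0,0,8],"jaw":0.01},{"offset":[0,0,0],"dr":[0,0,8],"jaw":0.01},{"offset":[0,0,0],"dr":[0,0,8],"jaw":0.01},{"offset":[0,0,0],"dr":[0,0,8],"jaw":0.01},{"offset":[0,0,0],"dr":[0,0,8],"jaw":0.01},{"offset":[0,0,0],"dr":[0,0,8],"jaw":0.01},{"offset":[0,0,0],"dr":[0,0,8],"jaw":0.01},{"offset":[0,0,0],"dr":[0,0,8.5],"jaw":0.01}]'; python3 st.py .5084 .0508 .2 -8.5
```

```text
time: 10.1
eef_pos: [0.4994, 0.3876, 0.1942]
ee_rot: [0.001, 0.997, -0.077, -0.001]
contact_force: [0.6, 0.3, 0.1]
grip_width: 0.0195
t 10.1 pos [0.4994 0.3876 0.1942] yaw -8.79 z [-1.5e-03 -9.0e-04 -1.0e+00] F [0.6 0.3 0.1] M [ 0.02 -0.05 -0.02] w 0.0195 j [0.57 0.54 1.37 0.   1.23 2.29]
tool delta [ 0.0604  0.3315 -0.0055]
rot [ 0.06  0.08 -0.29]
```

```bash
python3 -m crank '[{"offset":[0.0075,0.041,0],"dr":[0,0,0],"jaw":0.01},{"offset":[0.0075,0.041,0],"dr":[0,0,0],"jaw":0.01},{"offset":[0.0075,0.041,0],"dr":[0,0,0],"jaw":0.01},{"offset":[0.0075,0.041,0],"dr":[0,0,0],"jaw":0.01},{"offset":[0.0075,0.041,0],"dr":[0,0,0],"jaw":0.01},{"offset":[0.0075,0.041,0],"dr":[0,0,0],"jaw":0.01},{"offset":[0.0075,0.041,0.02],"dr":[0,0,-0.3],"jaw":0.01},{"offset":[0.0075,0.041,0.02],"dr":[0,0,0],"jaw":0.01},{"offset":[0,0,0.02],"dr":[0,0,0],"jaw":0.01},{"offset":[0,0,0.01],"dr":[0,0,0],"jaw":0.01},{"offset":[0,0,0],"dr":[0,0,0],"jaw":0.01}]'; python3 st.py .5084 .0508 .1225 -8.5
python3 - <<'E'
from h import *
t=cams.grab_frame("top"); s=cams.grab_frame("side"); save(s,"side2.png"); save(t,"top2.png")
print([[(x["uv"],round(x["score"],2)) for x in models.tip_of(p,l)[:2]] for p in (s,t) for l in ("driver_tip","notch")])
cv2.imwrite("pics/z7.png",cv2.resize(s["frame"][170:310,210:390,::-1],None,fx=4,fy=4,interpolation=cv2.INTER_CUBIC))
cv2.imwrite("pics/z8.png",cv2.resize(t["frame"][170:310,230:380,::-1],None,fx=4,fy=4,interpolation=cv2.INTER_CUBIC))
E
```

```text
time: 11.2
eef_pos: [0.5101, 0.0549, 0.1239]
ee_rot: [0.0, 0.997, -0.071, -0.002]
contact_force: [-0.8, -0.6, -0.6]
grip_width: 0.0193
t 11.2 pos [0.5101 0.0549 0.1239] yaw -8.16 z [-3.1e-03  2.0e-04 -1.0e+00] F [-0.8 -0.6 -0.6] M [-0.04 -0.01  0.05] w 0.0193 j [-0.01  0.48  1.74  0.    0.92  1.7 ]
tool delta [-0.0011  0.0043  0.0014]
rot [0.02 0.18 0.34]
[[([309.8, 231.8], 0.7)], [([297.0, 228.8], 0.74), ([360.9, 243.1], 0.39)], [], [([302.3, 229.7], 0.59)]]
```

View pics/z7.png

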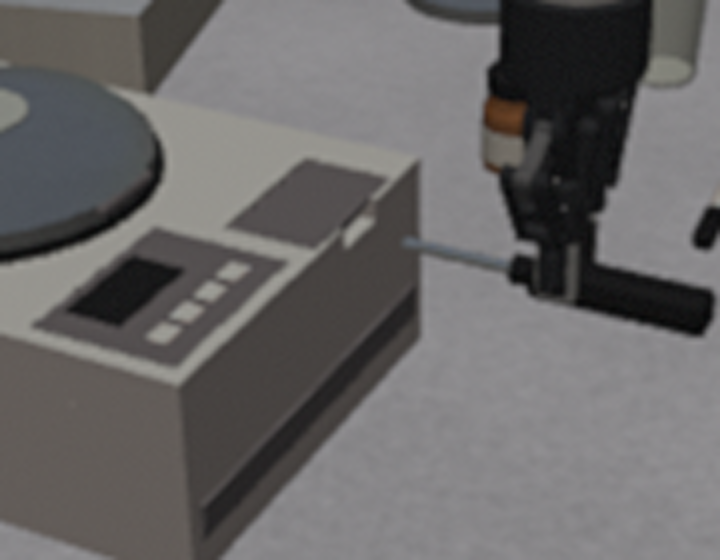

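View pics/z8.png

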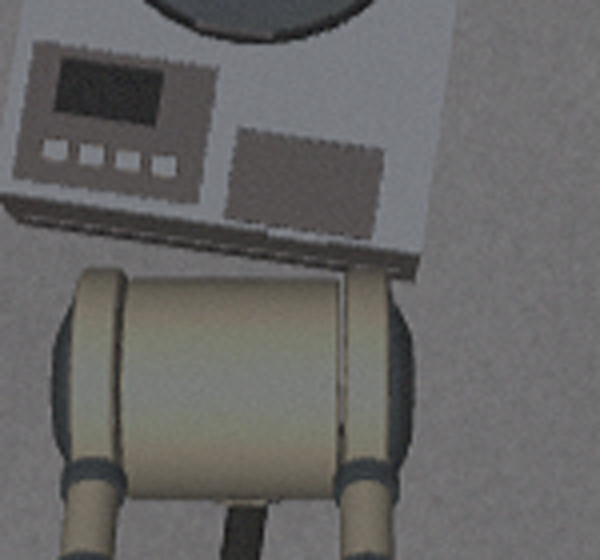

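```bash
cat > chk.py <<'E'
from h import *
s=cams.grab_frame("side"); st=state(); q=st["ee_rot"]; Rm=R.from_quat([q[1],q[2],q[3],q[0]]).as_matrix(); P=st["eef_pos"]
print(P.round(4))
o=(210,170)
def Z(X):
    u=proj(s,X); return ((u-o+.5)*4-.5).round(1).tolist()
for L in (.097,.092,.088):
    print("tip",L,Z(P+Rm@[L,0,-.004]),"tipz-8",Z(P+Rm@[L,0,-.008]))
print("neck",Z(P+Rm@[.034,0,-.004]),"butt", Z(P+Rm@[-.078,0,-.004]))
a=np.radians(-8.5);c,sn=np.cos(a),np.sin(a); N=np.array([.634,.032])
M=lambda x,y,z:(N[0]+c*x-sn*y,N[1]+sn*x+c*y,z)
for x in M(0,.018,.122),M(0,-.018,.122),M(0,.018,.135),M(0,-.018,.135),M(.009,-.018,.122),M(.009,.018,.122),M(0.0035,-.018,.131): print("notch",Z(x))
im=cv2.resize(s["frame"][170:310,210:390,::-1],None,fx=4,fy=4,interpolation=cv2.INTER_CUBIC)
cv2.imwrite("pics/chk.png",im)
E
python3 chk.py
```

```text
[0.5114 0.055  0.1259]
tip 0.097 [398.6, 237.0] tipz-8 [398.6, 230.6]
tip 0.092 [406.9, 239.0] tipz-8 [406.8, 232.6]
tip 0.088 [413.5, 240.6] tipz-8 [413.4, 234.2]
neck [504.4, 262.5] butt [704.7, 310.7]
notch [343.2, 249.1]
notch [373.4, 219.8]
notch [342.7, 228.5]
notch [373.0, 199.6]
notch [359.2, 216.4]
notch [328.8, 245.5]
notch [367.6, 204.5]
```

```bash
python3 - <<'E'
from h import *
from scipy.optimize import least_squares
s=cams.grab_frame("side")
def Rq(q): return R.from_quat([q[1],q[2],q[3],q[0]]).as_matrix()
st=state(); print(st["eef_pos"])
save(s,"x.png")
im=cv2.resize(s["frame"][210:260,290:330,::-1],None,fx=14,fy=12,interpolation=cv2.INTER_CUBIC); cv2.imwrite("pics/z9.png",im)
R2=Rq(st["ee_rot"]);P2=st["eef_pos"]
y=np.radians(72.2);c,sn=np.cos(y),np.sin(y);R1=np.array([[c,sn,0],[sn,-c,0],[0,0,-1]]);P1=np.array([.4995,.3877,.1942])
def f(v): return np.r_[proj(s,P1+R1@v)-(263.6,350.9),proj(s,P2+R2@v)-(311,230)]
r=least_squares(f,[.095,0,-.003]); print(r.x.round(4),r.fun.round(2))
r=least_squares(lambda v:np.r_[f([v[0],0,v[1]])],[.095,-.003]); print(r.x.round(4),r.fun.round(2))
E
```

```text
[0.51125956 0.05494852 0.12577292]
[ 0.0934  0.0002 -0.0016] [-0.04 -0.12 -0.12  0.18]
[ 0.0934 -0.0017] [ 0.01 -0.11 -0.18  0.16]
```

View pics/z9.png

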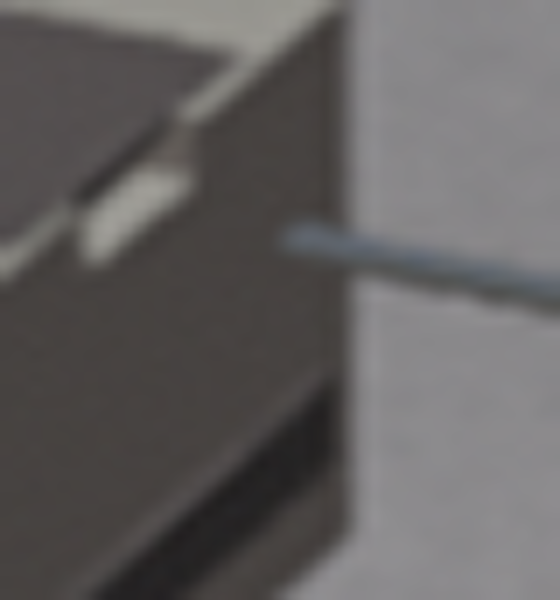

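```bash
python3 st.py .5545 .0439 .1248 -8.5
```

```text
t 11.6 pos [0.5113 0.0549 0.1258] yaw -8.12 z [ 9.e-04 -0.e+00 -1.e+00] F [ 0.1 -0.1 -1. ] M [-0.01  0.01  0.01] w 0.0192 j [-0.01  0.48  1.74  0.    0.92  1.7 ]
tool delta [0.0444 0.0048 0.001 ]
rot [-0.01 -0.05  0.38]
```

```bash
python3 -m crank '[{"offset":[0.002,0.0048,0.001],"dr":[0,0,0.4],"jaw":0.01},{"offset":[0.01,0,0],"dr":[0,0,0],"jaw":0.01},{"offset":[0.01,0,0],"dr":[0,0,0],"jaw":0.01},{"offset":[0,0,0],"dr":[0,0,0],"jaw":0.01},{"offset":[0,0,0],"dr":[0,0,0],"jaw":0.01}]'; python3 st.py .5545 .0439 .1248 -8.5; python3 chk.py
```

```text
time: 12.1
eef_pos: [0.5324, 0.0465, 0.1241]
ee_rot: [-0.0, 0.997, -0.075, -0.0]
contact_force: [0.5, 0.1, -1.2]
grip_width: 0.0192
t 12.1 pos [0.5324 0.0465 0.1241] yaw -8.57 z [-2.e-04  0.e+00 -1.e+00] F [ 0.5  0.1 -1.2] M [-0.02  0.02  0.01] w 0.0192 j [-0.02  0.5   1.69  0.    0.95  1.7 ]
tool delta [ 0.0223 -0.0007 -0.0007]
rot [-0.    0.01 -0.07]
[0.532  0.0466 0.1241]
tip 0.097 [368.6, 226.5] tipz-8 [368.5, 220.2]
tip 0.092 [376.6, 228.4] tipz-8 [376.5, 222.1]
tip 0.088 [383.1, 230.0] tipz-8 [383.0, 223.7]
neck [472.0, 251.7] butt [667.7, 299.3]
notch [343.2, 249.1]
notch [373.4, 219.8]
notch [342.7, 228.5]
notch [373.0, 199.6]
notch [359.2, 216.4]
notch [328.8, 245.5]
notch [367.6, 204.5]
```

View pics/chk.png

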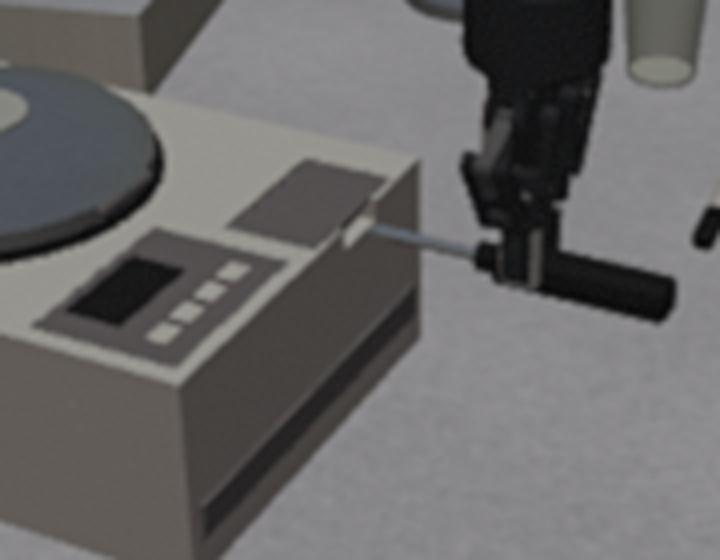

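```bash
python3 -m crank '[{"offset":[0.008,0,-0.0007],"dr":[0,0,0],"jaw":0.01},{"offset":[0.006,0,0],"dr":[0,0,0],"jaw":0.01},{"offset":[0,0,0],"dr":[0,0,0],"jaw":0.01}]'; python3 st.py .5545 .0439 .1248 -8.5;python3 -m crank '[{"offset":[0.005,0,0],"dr":[0,0,0],"jaw":0.01},{"offset":[0.004,0,0],"dr":[0,0,0],"jaw":0.01},{"offset":[0,0,0],"dr":[0,0,0],"jaw":0.01},{"offset":[0,0,0],"dr":[0,0,0],"jaw":0.01}]'; python3 st.py .5545 .0439 .1248 -8.5; python3 chk.py
```

```text
time: 12.45
eef_pos: [0.5471, 0.0443, 0.1251]
ee_rot: [-0.0, 0.997, -0.075, 0.001]
contact_force: [-0.0, -0.2, -0.7]
grip_width: 0.0193
t 12.45 pos [0.5471 0.0443 0.1251] yaw -8.57 z [ 1.1e-03 -1.0e-04 -1.0e+00] F [-0.  -0.2 -0.7] M [ 0.   -0.04  0.07] w 0.0193 j [-0.03  0.52  1.66 -0.    0.97  1.69]
tool delta [ 0.0073 -0.0007  0.0003]
rot [-0.01 -0.06 -0.07]
time: 12.85
eef_pos: [0.5549, 0.0431, 0.1249]
ee_rot: [-0.0, 0.997, -0.075, -0.0]
contact_force: [0.5, -0.1, -0.5]
grip_width: 0.0192
t 12.85 pos [0.5549 0.0431 0.1249] yaw -8.56 z [-0.  0. -1.] F [ 0.5 -0.1 -0.5] M [-0.02 -0.04 -0.  ] w 0.0192 j [-0.03  0.53  1.64  0.    0.98  1.69]
tool delta [-0.0005 -0.0007  0.0001]
rot [-0.    0.   -0.06]
[0.5548 0.0432 0.1249]
tip 0.097 [331.8, 216.2] tipz-8 [331.7, 209.9]
tip 0.092 [339.8, 218.1] tipz-8 [339.6, 211.9]
tip 0.088 [346.1, 219.7] tipz-8 [345.9, 213.4]
neck [433.6, 241.0] butt [626.2, 287.9]
notch [343.2, 249.1]
notch [373.4, 219.8]
notch [342.7, 228.5]
notch [373.0, 199.6]
notch [359.2, 216.4]
notch [328.8, 245.5]
notch [367.6, 204.5]
```

View pics/chk.png

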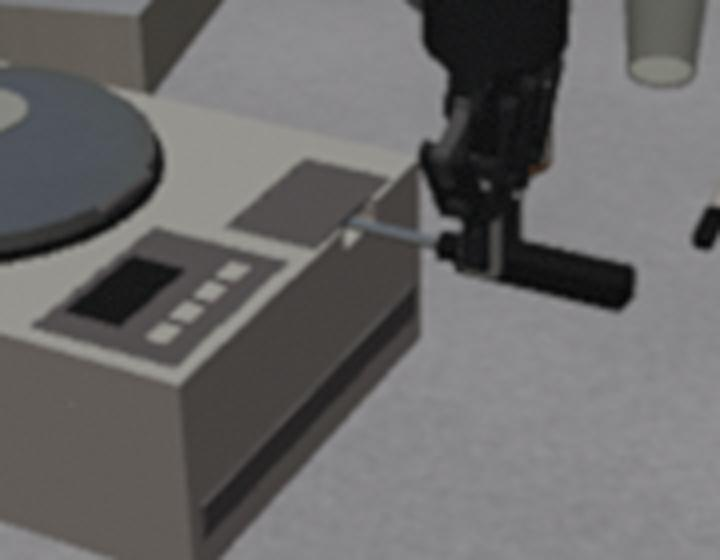

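```bash
python3 -m crank '[{"offset":[0,0,-0.003],"dr":[0,0,0],"jaw":0.01},{"offset":[0,0,-0.003],"dr":[0,0,0],"jaw":0.01},{"offset":[0,0,-0.001],"dr":[0,0,0],"jaw":0.01}]' 120; python3 st.py; python3 -m crank '[{"offset":[0,0,-0.003],"dr":[0,0,0],"jaw":0.01},{"offset":[0,0,-0.003],"dr":[0,0,0],"jaw":0.01},{"offset":[0,0,0],"dr":[0,0,0],"jaw":0.01}]'; python3 st.py;  python3 chk.py
```

```text
time: 13.2
eef_pos: [0.5547, 0.0432, 0.1323]
ee_rot: [0.0, 0.997, -0.075, -0.0]
contact_force: [0.0, -0.7, -3.9]
grip_width: 0.0186
t 13.2 pos [0.5547 0.0432 0.1323] yaw -8.56 z [-2.e-04  0.e+00 -1.e+00] F [ 0.  -0.7 -3.9] M [-0.01  0.21 -0.02] w 0.0186 j [-0.03  0.52  1.63  0.    1.    1.69]
time: 13.5
eef_pos: [0.5552, 0.0431, 0.1386]
ee_rot: [-0.0, 0.997, -0.075, 0.001]
contact_force: [-0.1, -0.1, -0.7]
grip_width: 0.0187
t 13.5 pos [0.5552 0.0431 0.1386] yaw -8.56 z [ 0.0011 -0.     -1.    ] F [-0.1 -0.1 -0.7] M [ 0.05  0.04 -0.01] w 0.0187 j [-0.03  0.51  1.62  0.    1.01  1.69]
[0.5551 0.0432 0.1384]
tip 0.097 [330.6, 194.9] tipz-8 [330.4, 188.5]
tip 0.092 [338.6, 196.8] tipz-8 [338.4, 190.4]
tip 0.088 [344.9, 198.3] tipz-8 [344.8, 192.0]
neck [433.0, 219.4] butt [626.9, 265.9]
notch [343.2, 249.1]
notch [373.4, 219.8]
notch [342.7, 228.5]
notch [373.0, 199.6]
notch [359.2, 216.4]
notch [328.8, 245.5]
notch [367.6, 204.5]
```

View pics/chk.png

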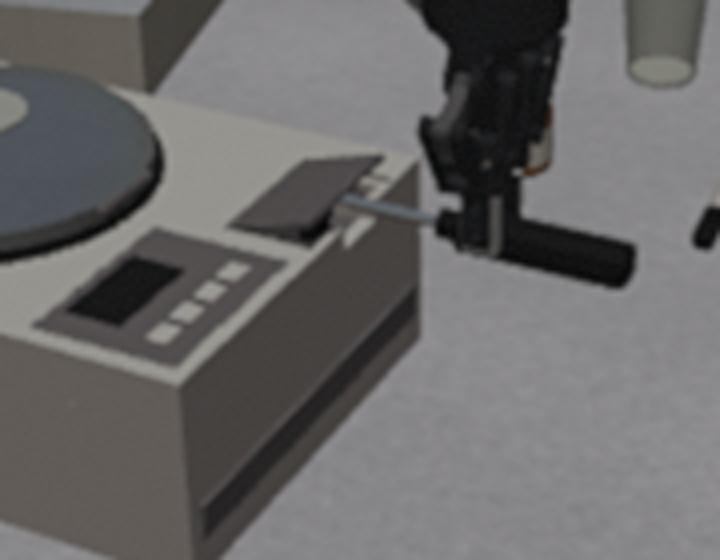

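```bash
python3 -m crank '[{"offset":[0.002,0,-0.0044],"dr":[0,0,0],"jaw":0.01},{"offset":[0.002,0,-0.0044],"dr":[0,0,0],"jaw":0.01},{"offset":[0.0025,0,-0.0042],"dr":[0,0,0],"jaw":0.01},{"offset":[0.0025,0,-0.0042],"dr":[0,0,0],"jaw":0.01},{"offset":[0.0035,0,-0.0038],"dr":[0,0,0],"jaw":0.01},{"offset":[0.0035,0,-0.0038],"dr":[0,0,0],"jaw":0.01},{"offset":[0.004,0,-0.0027],"dr":[0,0,0],"jaw":0.01},{"offset":[0.004,0,-0.0027],"dr":[0,0,0],"jaw":0.01},{"offset":[0,0,0],"dr":[0,0,0],"jaw":0.01}]'; python3 st.py;  python3 chk.py
```

```text
time: 14.45
eef_pos: [0.5794, 0.0395, 0.1685]
ee_rot: [-0.0, 0.997, -0.075, 0.0]
contact_force: [0.0, 0.1, -1.2]
grip_width: 0.0188
t 14.45 pos [0.5794 0.0395 0.1685] yaw -8.57 z [ 9.e-04 -0.e+00 -1.e+00] F [ 0.   0.1 -1.2] M [-0.02 -0.06 -0.05] w 0.0188 j [-0.03  0.5   1.53  0.    1.11  1.69]
[0.5789 0.0395 0.1682]
tip 0.097 [290.8, 138.2] tipz-8 [290.5, 131.7]
tip 0.092 [298.7, 140.0] tipz-8 [298.5, 133.5]
tip 0.088 [305.1, 141.5] tipz-8 [304.8, 135.0]
neck [392.9, 161.6] butt [586.2, 205.8]
notch [343.2, 249.1]
notch [373.4, 219.8]
notch [342.7, 228.5]
notch [373.0, 199.6]
notch [359.2, 216.4]
notch [328.8, 245.5]
notch [367.6, 204.5]
```

View pics/chk.png

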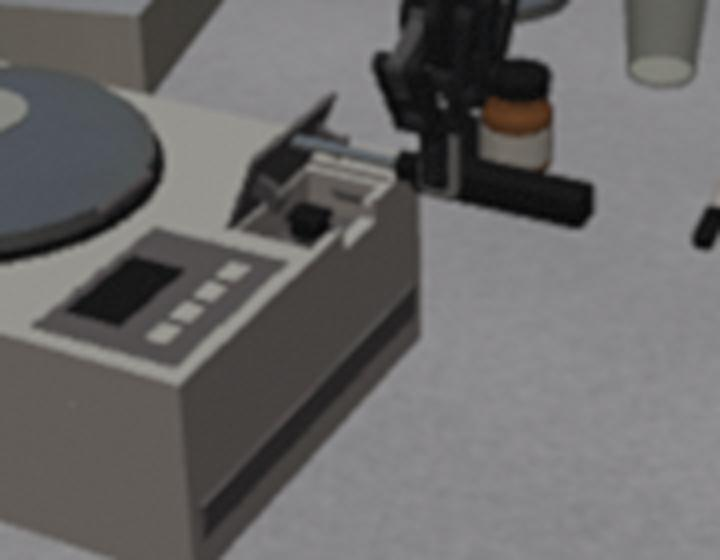

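Cover is swung about 65–70° on its rear edge, with the grip visible in the pocket at (308,220). I'll carry on round the arc.

```bash
python3 -m crank '[{"offset":[0.005,0,-0.0019],"dr":[0,0,0],"jaw":0.01},{"offset":[0.005,0,-0.0019],"dr":[0,0,0],"jaw":0.01},{"offset":[0.0048,0,-0.0008],"dr":[0,0,0],"jaw":0.01},{"offset":[0.0048,0,-0.0008],"dr":[0,0,0],"jaw":0.01},{"offset":[0.005,0,0.0003],"dr":[0,0,0],"jaw":0.01},{"offset":[0.005,0,0.0003],"dr":[0,0,0],"jaw":0.01},{"offset":[0.004,0,0.001],"dr":[0,0,0],"jaw":0.01},{"offset":[0.004,0,0.001],"dr":[0,0,0],"jaw":0.01},{"offset":[0,0,0],"dr":[0,0,0],"jaw":0.01},{"offset":[0,0,0],"dr":[0,0,0],"jaw":0.01}]'; python3 st.py;  python3 chk.py
```

```text
time: 15.5
eef_pos: [0.6157, 0.034, 0.1708]
ee_rot: [0.0, 0.997, -0.075, -0.0]
contact_force: [0.2, -0.1, -1.3]
grip_width: 0.0189
t 15.5 pos [0.6157 0.034  0.1708] yaw -8.56 z [-3.e-04  0.e+00 -1.e+00] F [ 0.2 -0.1 -1.3] M [0.03 0.02 0.01] w 0.0189 j [-0.04  0.54  1.44  0.    1.16  1.68]
[0.6156 0.034  0.1709]
tip 0.097 [232.4, 120.7] tipz-8 [232.0, 114.3]
tip 0.092 [240.1, 122.5] tipz-8 [239.8, 116.0]
tip 0.088 [246.4, 123.9] tipz-8 [246.0, 117.4]
neck [332.0, 143.4] butt [520.5, 186.2]
notch [343.2, 249.1]
notch [373.4, 219.8]
notch [342.7, 228.5]
notch [373.0, 199.6]
notch [359.2, 216.4]
notch [328.8, 245.5]
notch [367.6, 204.5]
```

View pics/chk.png

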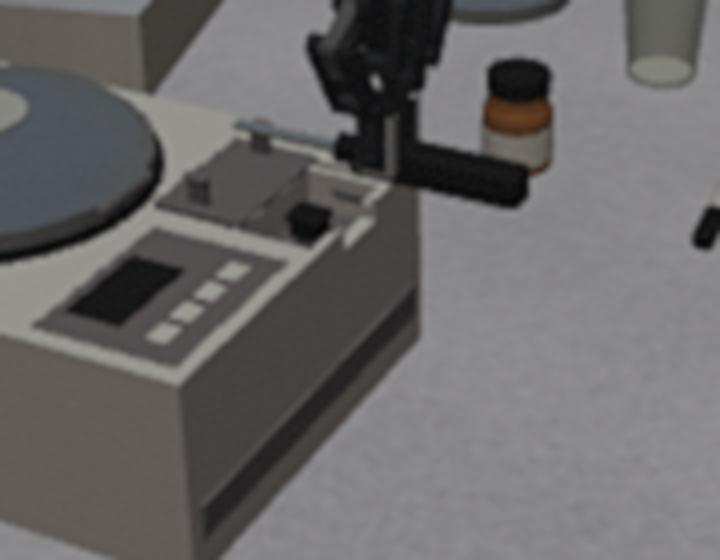

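```bash
python3 -m crank '[{"offset":[0,0,-0.02],"dr":[0,0,0],"jaw":0.01},{"offset":[-0.03,0,0],"dr":[0,0,0],"jaw":0.01},{"offset":[-0.04,0,0],"dr":[0,0,0],"jaw":0.01},{"offset":[-0.04,0,0],"dr":[0,0,0],"jaw":0.01},{"offset":[-0.03,0,0],"dr":[0,0,0],"jaw":0.01},{"offset":[0,0.04,0.02],"dr":[0,0,0],"jaw":0.01},{"offset":[0,0.04,0.03],"dr":[0,0,0],"jaw":0.01},{"offset":[0,0.036,0.04],"dr":[0,0,0],"jaw":0.01},{"offset":[0,0,0.04],"dr":[0,0,0],"jaw":0.01},{"offset":[0,0,0.02],"dr":[0,0,0],"jaw":0.01},{"offset":[0,0,0],"dr":[0,0,0],"jaw":0.01},{"offset":[0,0,0],"dr":[0,0,0],"jaw":0.01}]'; python3 st.py .46 -.06 .011 -8.5
python3 - <<'E'
from h import *
t=cams.grab_frame("top"); s=cams.grab_frame("side"); save(s,"side3.png"); save(t,"top3.png")
E
```

```text
time: 16.75
eef_pos: [0.4605, -0.0573, 0.0443]
ee_rot: [-0.0, 0.997, -0.075, -0.0]
contact_force: [-0.2, 0.3, -1.4]
grip_width: 0.0187
t 16.75 pos [ 0.4605 -0.0573  0.0443] yaw -8.55 z [-2.e-04  1.e-04 -1.e+00] F [-0.2  0.3 -1.4] M [ 0.01 -0.09 -0.02] w 0.0187 j [-0.25  0.57  1.92  0.    0.64  1.47]
tool delta [-0.0001  0.0028  0.0333]
rot [-0.    0.01 -0.05]
```

View pics/side3.png

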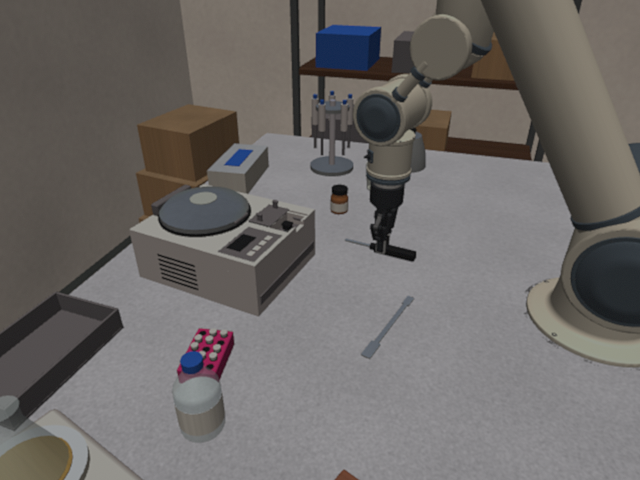

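View pics/top3.png

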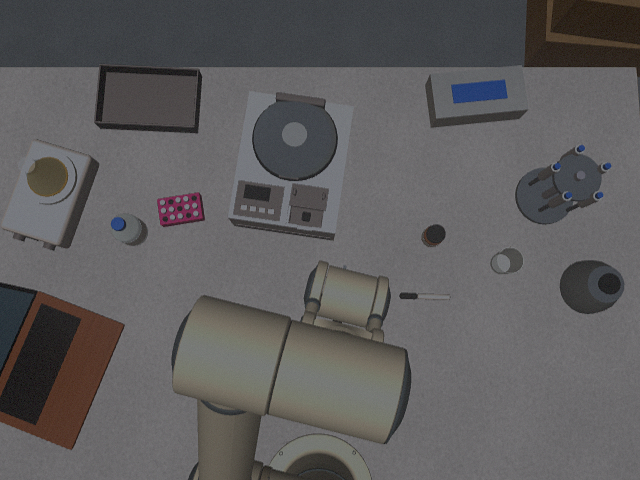

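```bash
python3 -m crank '[{"offset":[0,0,0.015],"dr":[0,0,0],"jaw":0.01},{"offset":[0,0,0.01],"dr":[0,0,0],"jaw":0.01},{"offset":[0,0,0.006],"dr":[0,0,0],"jaw":0.01},{"offset":[0,0,0.003],"dr":[0,0,0],"jaw":0.01},{"offset":[0,0,0],"dr":[0,0,0],"jaw":0.01},{"offset":[0,0,0],"dr":[0,0,0],"jaw":0.01}]'; python3 st.py
python3 - <<'E'
from h import *
t=cams.grab_frame("top"); s=cams.grab_frame("side"); print(state()["contact_force"])
cv2.imwrite("pics/z10.png",cv2.resize(s["frame"][200:290,320:440,::-1],None,fx=5,fy=5,interpolation=cv2.INTER_CUBIC))
cv2.imwrite("pics/z11.png",cv2.resize(t["frame"][170:250,225:360,::-1],None,fx=5,fy=5,interpolation=cv2.INTER_CUBIC))
E
```

```text
time: 17.45
eef_pos: [0.4606, -0.0574, 0.01]
ee_rot: [0.0, 0.997, -0.075, 0.0]
contact_force: [1.1, 0.4, -1.4]
grip_width: 0.0188
t 17.45 pos [ 0.4606 -0.0574  0.01  ] yaw -8.56 z [ 2.e-04 -1.e-04 -1.e+00] F [ 1.1  0.4 -1.4] M [ 0.01 -0.04  0.05] w 0.0188 j [-0.25  0.64  1.94 -0.    0.55  1.47]
[ 1.09303641  0.67150604 -0.53610049]
```

View pics/z10.png

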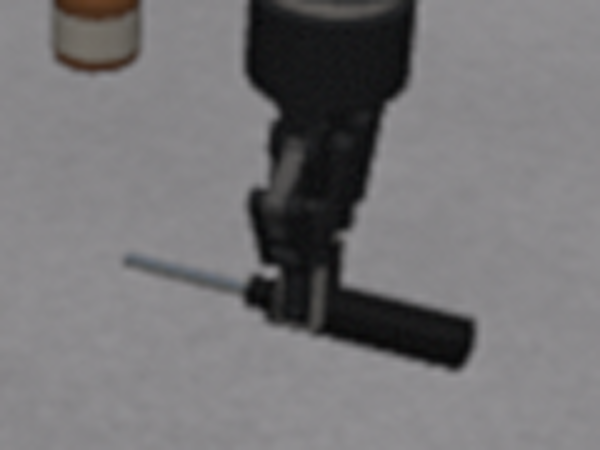

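View pics/z11.png

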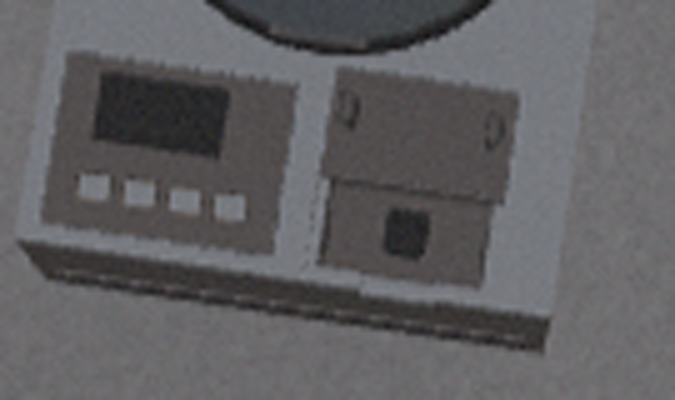

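```bash
python3 -m crank '[{"offset":[0,0,0.001],"dr":[0,0,0],"jaw":0.01},{"offset":[0,0,0.001],"dr":[0,0,0],"jaw":0.01},{"offset":[0,0,0],"dr":[0,0,0],"jaw":0.01}]'; python3 -m crank '[{"offset":[0,0,0.001],"dr":[0,0,0],"jaw":0.01},{"offset":[0,0,0.0],"dr":[0,0,0],"jaw":0.01}]'; python3 -m crank '[{"offset":[0,0,0.001],"dr":[0,0,0],"jaw":0.01},{"offset":[0,0,0.0],"dr":[0,0,0],"jaw":0.01}]'
```

```text
time: 17.85
eef_pos: [0.4604, -0.0574, 0.0077]
ee_rot: [-0.0, 0.997, -0.075, -0.0]
contact_force: [-0.3, -0.8, -1.6]
grip_width: 0.0187
time: 18.05
eef_pos: [0.4605, -0.0574, 0.007]
ee_rot: [0.0, 0.997, -0.075, 0.0]
contact_force: [-0.4, 0.5, 7.3]
grip_width: 0.0188
time: 18.25
eef_pos: [0.4605, -0.0574, 0.0069]
ee_rot: [0.0, 0.997, -0.075, 0.001]
contact_force: [-6.3, 0.5, 34.8]
grip_width: 0.0189
```

```bash
python3 -m crank '[{"offset":[0,0,-0.0015],"dr":[0,0,0],"jaw":0.01},{"offset":[0,0,0],"dr":[0,0,0],"jaw":0.01},{"offset":[0,0,0],"dr":[0,0,0],"jaw":0.03},{"offset":[0,0,0],"dr":[0,0,0],"jaw":0.06},{"offset":[0,0,0],"dr":[0,0,0],"jaw":0.06},{"offset":[0,0,0],"dr":[0,0,0],"jaw":0.06},{"offset":[0,0,-0.005],"dr":[0,0,0],"jaw":0.06},{"offset":[0,0,-0.02],"dr":[0,0,0],"jaw":0.06},{"offset":[0,0,-0.04],"dr":[0,0,0],"jaw":0.06},{"offset":[0,0,-0.05],"dr":[0,0,0],"jaw":0.06},{"offset":[0,0,-0.05],"dr":[0,0,0],"jaw":0.04},{"offset":[0,0,-0.05],"dr":[0,0,0],"jaw":0.036},{"offset":[0,0,0],"dr":[0,0,0],"jaw":0.036}]' 60; python3 st.py .666 .0273 .235 -8.5
python3 - <<'E'
from h import *
t=cams.grab_frame("top"); s=cams.grab_frame("side"); 
print("grip top view",atz(t,(305.8,216.3),.129))
for p in (s,t):
  for l,z in (("grip",.129),("pocket",.135),("handle",.011),("cover",.139)): print(l,[(atz(p,x["uv"],z).round(4),round(x["score"],2)) for x in models.tip_of(p,l)[:2]])
cv2.imwrite("pics/z12.png",cv2.resize(s["frame"][170:310,250:430,::-1],None,fx=4,fy=4,interpolation=cv2.INTER_CUBIC))
E
```

```text
time: 19.55
eef_pos: [0.463, -0.0579, 0.2285]
ee_rot: [0.001, 0.997, -0.075, 0.005]
contact_force: [0.2, -0.8, -1.7]
grip_width: 0.0362
t 19.55 pos [ 0.463  -0.0579  0.2285] yaw -8.55 z [ 0.0095 -0.0025 -1.    ] F [ 0.2 -0.8 -1.7] M [-0.02 -0.03  0.02] w 0.0362 j [-0.25  0.27  1.73  0.    1.13  1.47]
tool delta [ 0.1881 -0.1145 -0.0048]
rot [ 0.06 -0.56 -0.05]
grip top view [0.66378845 0.02825097 0.129     ]
grip [(array([ 0.5711, -0.0672,  0.129 ]), 0.73), (array([0.6681, 0.0248, 0.129 ]), 0.65)]
pocket [(array([0.663 , 0.0301, 0.135 ]), 0.9)]
handle [(array([ 0.442, -0.049,  0.011]), 0.81), (array([ 0.8025, -0.1925,  0.011 ]), 0.32)]
cover []
grip [(array([0.6618, 0.0316, 0.129 ]), 0.65)]
pocket [(array([ 0.4642, -0.2501,  0.135 ]), 0.73), (array([0.6659, 0.0296, 0.135 ]), 0.59)]
handle [(array([ 0.4418, -0.0558,  0.011 ]), 0.67)]
cover [(array([0.7164, 0.0189, 0.139 ]), 0.97), (array([0.6734, 0.3223, 0.139 ]), 0.23)]
```

View pics/z12.png

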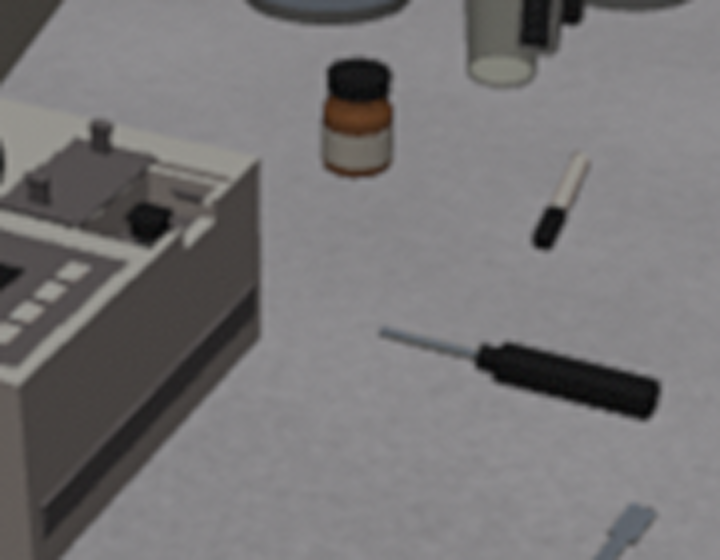

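```bash
python3 -m crank '[{"offset":[0.0376,-0.0229,0],"dr":[0,0,0],"jaw":0.036},{"offset":[0.0376,-0.0229,0],"dr":[0,0,0],"jaw":0.036},{"offset":[0.0376,-0.0229,0],"dr":[0,0,0],"jaw":0.036},{"offset":[0.0376,-0.0229,0],"dr":[0,0,0],"jaw":0.036},{"offset":[0.0376,-0.0229,0],"dr":[0,0,0],"jaw":0.036},{"offset":[0,0,0],"dr":[0,0,0],"jaw":0.036},{"offset":[0,0,0],"dr":[0,0,0],"jaw":0.036}]';python3 st.py .6655 .0275 .15 -8.5
```

```text
time: 20.75
eef_pos: [0.6634, 0.0283, 0.2211]
ee_rot: [0.0, 0.997, -0.074, -0.001]
contact_force: [0.3, -0.1, -1.0]
grip_width: 0.0361
t 20.75 pos [0.6634 0.0283 0.2211] yaw -8.51 z [-0.0017 -0.     -1.    ] F [ 0.3 -0.1 -1. ] M [-0.01  0.03 -0.01] w 0.0361 j [-0.05  0.56  1.25 -0.    1.33  1.67]
tool delta [0.0023 0.0004 0.0711]
rot [ 0.01  0.1  -0.01]
```

```bash
python3 -m crank '[{"offset":[0.0022,0.0004,0.03],"dr":[0,0.1,0],"jaw":0.036},{"offset":[0,0,0.03],"dr":[0,0,0],"jaw":0.036},{"offset":[0,0,0.011],"dr":[0,0,0],"jaw":0.036},{"offset":[0,0,0],"dr":[0,0,0],"jaw":0.036},{"offset":[0,0,0],"dr":[0,0,0],"jaw":0.036}]';python3 st.py .6655 .0275 .114 -8.5;  python3 chk.py >/dev/null
```

```text
time: 21.25
eef_pos: [0.6658, 0.0269, 0.1525]
ee_rot: [0.0, 0.997, -0.075, 0.001]
contact_force: [0.0, -0.6, 0.2]
grip_width: 0.0357
t 21.25 pos [0.6658 0.0269 0.1525] yaw -8.58 z [ 2.7e-03 -3.0e-04 -1.0e+00] F [ 0.  -0.6  0.2] M [0.04 0.01 0.03] w 0.0357 j [-0.05  0.63  1.33 -0.    1.19  1.67]
tool delta [-0.0005 -0.0006  0.0385]
rot [-0.   -0.15 -0.08]
```

View pics/chk.png

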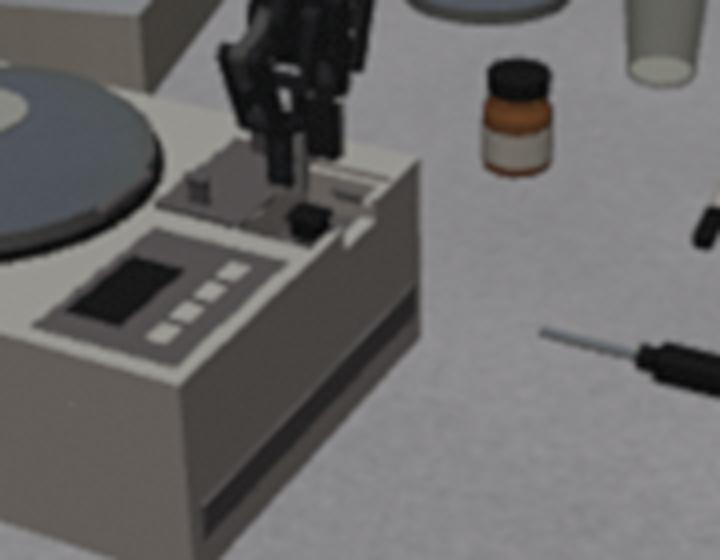

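```bash
python3 - <<'E'
from h import *
s=cams.grab_frame("side"); st=state(); q=st["ee_rot"]; Rm=R.from_quat([q[1],q[2],q[3],q[0]]).as_matrix(); P=st["eef_pos"]; print(P)
o=(240,150)
def Z(X): return ((proj(s,X)-o+.5)*7-.5).round(0).tolist()
for y in (-.018,-.030,.018,.030):
  for x in (-.011,.011):
    for z in (0,.006): print(x,y,z,Z(P+Rm@[x,y,z]))
print("grip",[Z((.6655+a,.0275+b,.129)) for a,b in((0,0),(-.011,0),(.011,0),(0,.01),(0,-.01))])
cv2.imwrite("pics/z13.png",cv2.resize(s["frame"][150:235,240:350,::-1],None,fx=7,fy=7,interpolation=cv2.INTER_CUBIC))
E
```

```text
[0.66626975 0.02700153 0.15298472]
-0.011 -0.018 0 [327.0, 475.0]
-0.011 -0.018 0.006 [328.0, 492.0]
0.011 -0.018 0 [266.0, 460.0]
0.011 -0.018 0.006 [267.0, 477.0]
-0.011 -0.03 0 [308.0, 492.0]
-0.011 -0.03 0.006 [309.0, 509.0]
0.011 -0.03 0 [247.0, 477.0]
0.011 -0.03 0.006 [247.0, 493.0]
-0.011 0.018 0 [382.0, 426.0]
-0.011 0.018 0.006 [383.0, 443.0]
0.011 0.018 0 [322.0, 412.0]
0.011 0.018 0.006 [322.0, 428.0]
-0.011 0.03 0 [400.0, 410.0]
-0.011 0.03 0.006 [400.0, 427.0]
0.011 0.03 0 [340.0, 396.0]
0.011 0.03 0.006 [340.0, 413.0]
grip [[329.0, 510.0], [361.0, 515.0], [297.0, 505.0], [318.0, 525.0], [340.0, 496.0]]
```

View pics/z13.png

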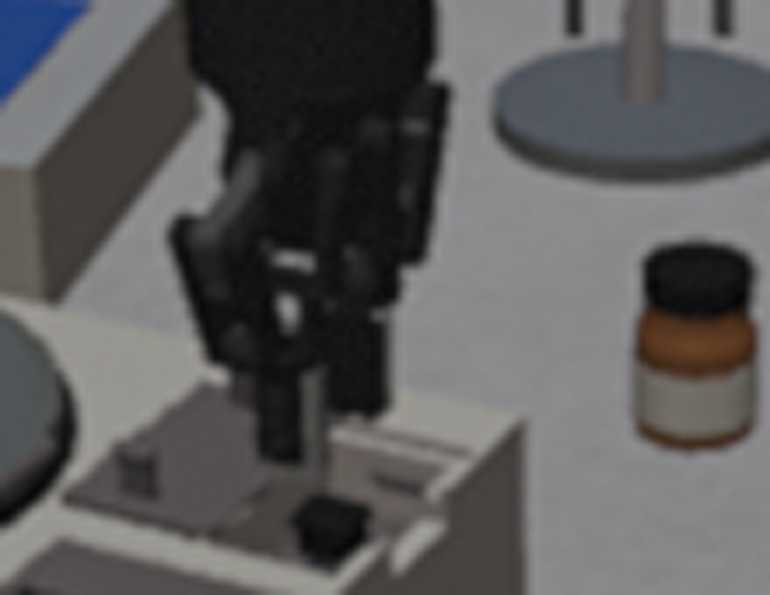

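```bash
python3 -m crank '[{"offset":[0,-0.0005,0.015],"dr":[0,0,0],"jaw":0.036},{"offset":[0,0,0.013],"dr":[0,0,0],"jaw":0.036},{"offset":[0,0,0.0095],"dr":[0,0,0],"jaw":0.036},{"offset":[0,0,0],"dr":[0,0,0],"jaw":0.036},{"offset":[0,0,0],"dr":[0,0,0],"jaw":0.036}]';python3 st.py .6655 .0275 .114 -8.5;  python3 chk.py >/dev/null
```

```text
time: 21.85
eef_pos: [0.6656, 0.0277, 0.1135]
ee_rot: [0.0, 0.997, -0.075, 0.001]
contact_force: [-0.2, 0.7, 0.6]
grip_width: 0.0357
t 21.85 pos [0.6656 0.0277 0.1135] yaw -8.56 z [ 1.e-03 -2.e-04 -1.e+00] F [-0.2  0.7  0.6] M [-0.06 -0.01  0.01] w 0.0357 j [-0.05  0.67  1.36 -0.    1.11  1.67]
tool delta [-0.0001  0.0002 -0.0005]
rot [ 0.   -0.06 -0.06]
```

View pics/chk.png

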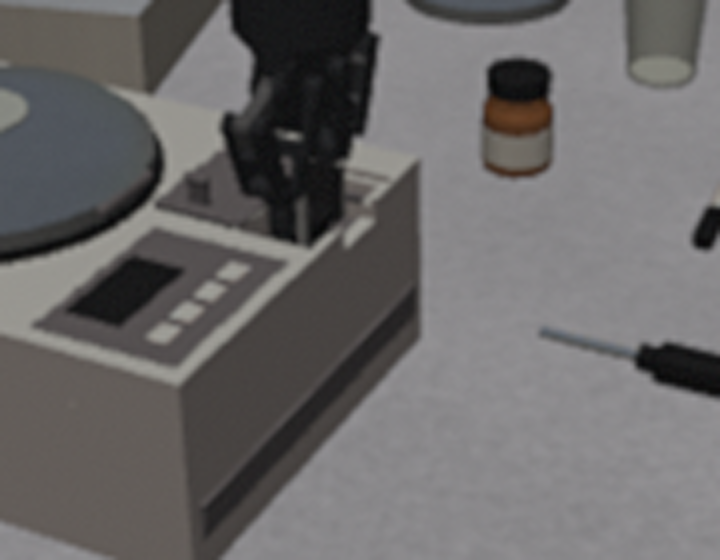

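```bash
python3 -m crank '[{"offset":[0,0,0],"dr":[0,0,0],"jaw":0.025},{"offset":[0,0,0],"dr":[0,0,0],"jaw":0.015},{"offset":[0,0,0],"dr":[0,0,0],"jaw":0.005},{"offset":[0,0,0],"dr":[0,0,0],"jaw":0.005},{"offset":[0,0,0],"dr":[0,0,0],"jaw":0.005},{"offset":[0,0,0],"dr":[0,0,0],"jaw":0.005}]' 90;python3 st.py
```

```text
time: 22.5
eef_pos: [0.6659, 0.0261, 0.1149]
ee_rot: [0.001, 0.997, -0.075, 0.001]
contact_force: [-4.3, -12.6, 7.4]
grip_width: 0.0168
t 22.5 pos [0.6659 0.0261 0.1149] yaw -8.58 z [ 0.0026 -0.0023 -1.    ] F [ -4.3 -12.6   7.4] M [-1.96  0.69 -0.03] w 0.0168 j [-0.05  0.67  1.36 -0.    1.11  1.67]
```

```bash
python3 -m crank '[{"offset":[0,0.0015,-0.0014],"dr":[0,0,0],"jaw":0.005},{"offset":[0,0,0],"dr":[0,0,0],"jaw":0.005},{"offset":[0,0,0],"dr":[0,0,0],"jaw":0.005}]' 110;python3 st.py;python3 -m crank '[{"offset":[0,0,-0.003],"dr":[0,0,0],"jaw":0.005},{"offset":[0,0,-0.003],"dr":[0,0,0],"jaw":0.005},{"offset":[0,0,-0.003],"dr":[0,0,0],"jaw":0.005},{"offset":[0,0,-0.003],"dr":[0,0,0],"jaw":0.005},{"offset":[0,0,0],"dr":[0,0,0],"jaw":0.005},{"offset":[0,0,0],"dr":[0,0,0],"jaw":0.005}]';python3 st.py
```

```text
time: 22.8
eef_pos: [0.6657, 0.0258, 0.1152]
ee_rot: [0.0, 0.997, -0.075, 0.001]
contact_force: [2.0, -4.1, -4.1]
grip_width: 0.0161
t 22.8 pos [0.6657 0.0258 0.1152] yaw -8.56 z [ 2.2e-03 -7.0e-04 -1.0e+00] F [ 2.  -4.1 -4.1] M [-0.64 -0.4  -0.05] w 0.0161 j [-0.05  0.67  1.36 -0.    1.11  1.67]
time: 23.4
eef_pos: [0.6657, 0.0259, 0.127]
ee_rot: [0.0, 0.997, -0.075, 0.001]
contact_force: [3.8, -4.5, -7.2]
grip_width: 0.016
t 23.4 pos [0.6657 0.0259 0.127 ] yaw -8.56 z [ 2.e-03 -8.e-04 -1.e+00] F [ 3.8 -4.5 -7.2] M [-0.69 -0.65 -0.05] w 0.016 j [-0.05  0.65  1.35 -0.    1.14  1.67]
```

```bash
python3 -m crank '[{"offset":[0,0,-0.003],"dr":[0,0,0],"jaw":0.005},{"offset":[0,0,-0.003],"dr":[0,0,0],"jaw":0.005},{"offset":[0,0,-0.003],"dr":[0,0,0],"jaw":0.005},{"offset":[0,0,-0.003],"dr":[0,0,0],"jaw":0.005},{"offset":[0,0,-0.002],"dr":[0,0,0],"jaw":0.005},{"offset":[0,0,0],"dr":[0,0,0],"jaw":0.005},{"offset":[0,0,0],"dr":[0,0,0],"jaw":0.005},{"offset":[0,0,0],"dr":[0,0,0],"jaw":0.005}]';python3 st.py; python3 - <<'E'
from h import *
s=cams.grab_frame("side");t=cams.grab_frame("top"); save(t,"top4.png")
print(state()["contact_force"],state()["eef_pos"])
cv2.imwrite("pics/z14.png",cv2.resize(s["frame"][160:245,240:350,::-1],None,fx=7,fy=7,interpolation=cv2.INTER_CUBIC))
o=(240,160)
def Z(X): return ((proj(s,X)-o+.5)*7-.5).round(0).tolist()
for z in (.129,.152,.155,.158): print(z,[Z((.6655+a,.0275+b,z)) for a,b in((0,0),(-.011,0.01),(-.011,-.01),(0,.01))])
save(s,"side4.png")
E
```

```text
time: 24.2
eef_pos: [0.6657, 0.0259, 0.1407]
ee_rot: [0.0, 0.997, -0.075, 0.001]
contact_force: [5.5, -3.3, -10.1]
grip_width: 0.0154
t 24.2 pos [0.6657 0.0259 0.1407] yaw -8.56 z [ 1.8e-03 -7.0e-04 -1.0e+00] F [  5.5  -3.3 -10.1] M [-0.67 -0.85 -0.01] w 0.0154 j [-0.05  0.64  1.34 -0.    1.16  1.67]
[  5.44274634  -4.52369172 -10.18749951] [0.66565899 0.0258723  0.14066754]
0.129 [[329.0, 440.0], [350.0, 460.0], [372.0, 430.0], [318.0, 455.0]]
0.152 [[326.0, 377.0], [348.0, 396.0], [370.0, 367.0], [315.0, 391.0]]
0.155 [[326.0, 368.0], [348.0, 388.0], [370.0, 359.0], [315.0, 383.0]]
0.158 [[326.0, 360.0], [348.0, 379.0], [369.0, 351.0], [315.0, 374.0]]
```

View pics/z14.png

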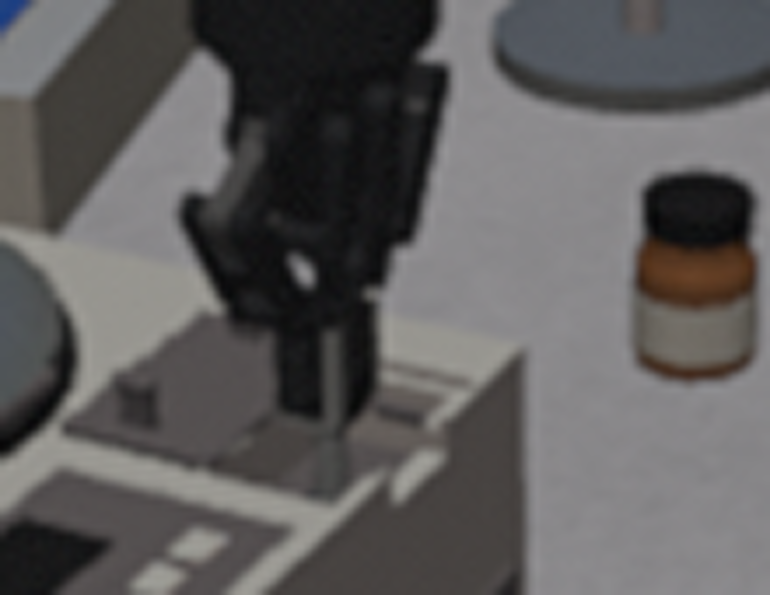

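View pics/side4.png

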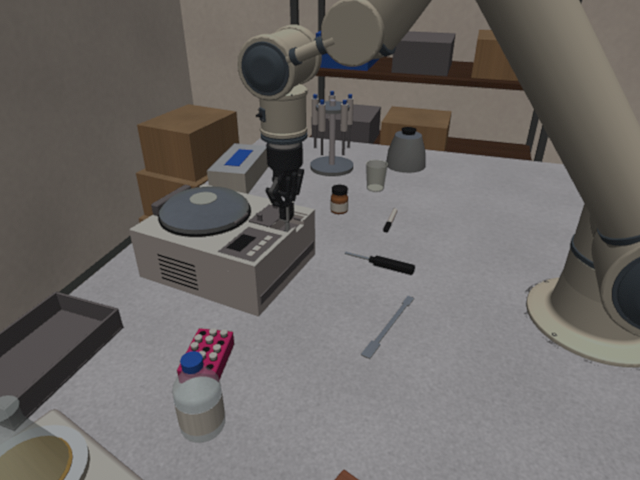

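```bash
python3 -m crank '[{"offset":[0,0,0],"dr":[0,0,0],"jaw":0.005},{"offset":[0,0,0],"dr":[0,0,0],"jaw":0.005},{"offset":[0,0,0],"dr":[0,0,0],"jaw":0.005},{"offset":[0,0,0],"dr":[0,0,0],"jaw":0.005},{"offset":[0,0,0],"dr":[0,0,0],"jaw":0.005},{"offset":[0,0,0],"dr":[0,0,0],"jaw":0.005},{"offset":[0,0,0],"dr":[0,0,0],"jaw":0.005},{"offset":[0,0,0],"dr":[0,0,0],"jaw":0.005},{"offset":[0,0,0],"dr":[0,0,0],"jaw":0.005},{"offset":[0,0,0],"dr":[0,0,0],"jaw":0.005},{"offset":[0,0,0],"dr":[0,0,0],"jaw":0.005},{"offset":[0,0,0],"dr":[0,0,0],"jaw":0.005}]'; python3 - <<'E'
from h import *
F=[];I=[]
for i in range(6):
    s=cams.grab_frame("side"); F.append(state()["contact_force"]); I.append(s["frame"].astype(float))
print(np.mean(F,0),np.std(F,0),state()["grip_width"],state()["eef_pos"])
im=np.mean(I,0)[205:235,272:302]; im=np.clip((im-20)*1.8,0,255).astype(np.uint8)
cv2.imwrite("pics/z15.png",cv2.resize(im[:,:,::-1],None,fx=19,fy=19,interpolation=cv2.INTER_CUBIC))
o=(272,205)
def Z(X): return ((proj(s,X)-o+.5)*19-.5).round(0).tolist()
for z in (.105,.115,.125,.135,.139,.151,.155): print(z,Z((.6657,.0265,z)))
E
```

```text
time: 25.5
eef_pos: [0.6657, 0.0259, 0.1407]
ee_rot: [0.0, 0.997, -0.075, 0.001]
contact_force: [4.6, -4.7, -9.8]
grip_width: 0.0164
[ 4.88326549 -4.77637368 -9.92003733] [0.65795163 0.65226515 0.57001533] 0.016145319855507108 [0.66567443 0.02589705 0.14065834]
0.105 [294.0, 512.0]
0.115 [291.0, 439.0]
0.125 [288.0, 366.0]
0.135 [285.0, 291.0]
0.139 [284.0, 262.0]
0.151 [281.0, 172.0]
0.155 [279.0, 141.0]
```

View pics/z15.png

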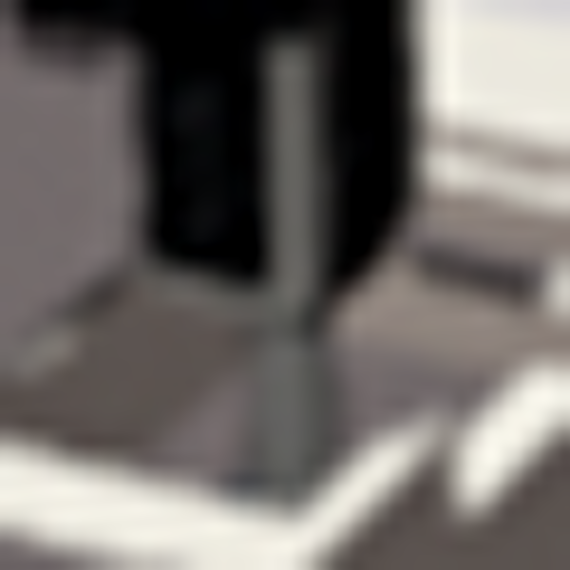

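```bash
python3 - <<'E'
from h import *
t=cams.grab_frame("top"); s=cams.grab_frame("side")
print([(atz(t,x["uv"],.139).round(4),x["score"]) for x in models.tip_of(t,"cover")[:2]],[(atz(p,x["uv"],.011).round(4),round(x["score"],2)) for p in (s,t) for x in models.tip_of(p,"handle")[:1]])
for l in ["spatula","marker","bottle","jar","beaker","tuberack"]:
    print(l,[atz(p,x["uv"],0)[:2].round(3) for p in (s,t) for x in models.tip_of(p,l)[:1]])
print(state()["grip_width"],state()["eef_pos"],hand_in())
E
```

```text
[] [(array([ 0.44  , -0.0483,  0.011 ]), 0.82), (array([ 0.4327, -0.0534,  0.011 ]), 0.76)]
spatula [array([ 0.441, -0.074]), array([0.69 , 0.033])]
marker [array([ 0.485, -0.313]), array([ 0.475, -0.279])]
bottle [array([0.65 , 0.469]), array([0.638, 0.482])]
jar [array([ 0.64 , -0.303]), array([ 0.631, -0.288])]
beaker [array([ 0.559, -0.458]), array([ 0.562, -0.469])]
tuberack [array([0.708, 0.346]), array([0.704, 0.353])]
the job is handed in; nothing more can be done
0.016446544698163118 [0.66566365 0.02588496 0.14067184] None
```

I levered the cover off with the screwdriver, laid the screwdriver back on the bench, and handed in at about 26 s while holding the release grip up. `hand_in()` gives no verdict, so the result rests on the checks below.

- **Cover:** the blade went into the notch and prised the front edge free with about 4 N. I then tipped the cover right over onto the deck behind the pocket. After it came off, the top camera put its origin about 51 mm from the pocket centre. In the last check the top camera did not report it, but it was in place in the side picture shortly before.
- **Screwdriver:** the fingers pressed it onto the bench with a brief 35 N before I opened them. It has lain there since, with the handle at about (0.44, -0.05).
- **Release grip:** the tool rose about 25.6 mm after closing on the grip. The pull went from about 4 N at rest to about 10 N, which fits the spring and shows no slip. It stayed steady for 1.3 s under a 110 N grip. I could not make out the ring on the stem in the side picture, so the height rests on travel and force only.
- **Other things on the bench:** the bottle, jar, beaker, tube rack and marker were each found at or within about 2–3 cm of their starting readings. The marker's side-camera reading differed most, about 24 mm; its top-camera reading was within 9 mm. The last spatula detections were false ones, landing on the screwdriver and the machine. The side picture taken while holding the grip shows the spatula where it was.

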